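Tare the mixing pail and hang it from the rail

ROBOT

A 6-joint arm with a two-finger parallel gripper is mounted at the origin on the work surface. World frame = base frame: x ahead of the robot, y to its left, z up, the work surface at z = 0. Lengths are in m, angles in rad, forces in N, time in s.
With the tool pointing down it reaches from about 0.35 to 0.875 m from the base axis. Payload 4.2 kg.
Tool frame: the origin (TCP) lies midway between the tips of the shut fingers; the grasp point (between the pads) lies 19 mm behind it (grasp_offset is the distance from the TCP to the grasp point, in m); z points along the fingers, y is the line along which they close (so a half turn about z gives the same grasp; the last joint's range is limited). The gripper opens to 87 mm and grips with 3 to 60 N. Pads are 19 mm wide; open, the fingers measure 117 mm over their backs; the gripper's body (75 mm by 190 mm) begins 51 mm behind the grasp point.
Start: joints at [-0.914, 0.385, 0.008, 0, -1.194, -0.259], TCP at [0.242, -0.576, 0.223] pointing down, gripper open.
Joint ranges: [-3.14, 3.14], [-1.21, 2.06], [-1.07, 1.41], [-3.16, 2.05], [-2.99, -0.16], [-3.1, 3.1]. Speed limits (rad/s): [2.79, 2.79, 3.14, 3.14, 3.14, 3.14].

INTERFACE

Orientations are given as a unit quaternion [w, x, y, z].
In Python, from cell import * gives the robot as it stands. The module is installed in compiled form; this text tells all that it offers. Calls block until the motion is done:
- movep(position, orientation): joint-space move of the TCP to a pose.
- servo_line(position, feed=0.15, frame=None): straight line of the TCP; frame=None keeps the orientation; feed is the mean speed in m/s.
- movej(angles): joint-space move.
- gripper_to(opening): finger opening in m; the grip force is fixed at half the most; returns when the fingers have stopped.
- dwell(seconds).
- ik(position, orientation): joint angles nearest the present ones, or None.
- observe(): the state.
- get_image(name): name is "scene" or "top"; returns the picture (420x560x3 uint8, red, green, blue); there is no depth.
- camera_info(name): a dict with "camera_matrix" (3x3 intrinsics, pixels), "pose" (4x4, takes a point from camera to world coordinates). Camera axes: x right, y up, looking along -z (the intrinsics and any distortion apply to the point x, -y, -z); pixel columns grow to the right and rows downward; lengths in m; the calibration is good to about 2 mm. A picture is of the moment at which its call begins. camera_info takes no time and is no camera call.
A pose or a line that the arm cannot do raises Unreachable and nothing moves.
- hand_in(): hands the job in; it is judged then, once.
The state is a dict: "time_s": time; "joints": joint angles; "joint_vel": joint speeds; "joint_torque": joint torques, N m; "position": TCP position; "orientation": TCP orientation; "wrist_force": force on the tool from outside, world axes, zero at the start; "ft_torque": the same for the moment, N m; "grip_width": finger opening in m; "finger_force": force on a finger pad.
Only numpy, scipy, OpenCV 4.12 (cv2) and the standard library are available. Lean on these libraries where they do the work, as an engineer would, in place of code of your own. Each camera call takes 0.05 s, during which the arm holds its last target. There are 200 camera calls.

TASK

Take the red S-hook off the black store bar and hang it, the same way up, on the tall grey-posted rail. Then lift the white pail out of its plywood cradle, set it down upright on the scale pan and let go so that it can be weighed, and after that hang it by its wire handle in the lower curl of the red hook. Leave the spare hook and all the other things on the bench where they are.

Things in the scene. Friction and masses are not known exactly. Their poses are not given: they have to be found in the camera images.
- hook: red S-hook of 9 mm round bar, 149 mm tall, 0.12 kg, hanging and free to swing on the store bar. Origin at its middle, z up, the S lies in its x-z plane (y square to it). Curls: centres at z +50 and -50 mm, centreline radius 20 mm, 31 mm wide inside. Upper tip ends at x +20, z +38; lower tip at x -20 (robot side), z -38 mm. A straight bar joins x -20, z +50 to x +20, z -50
- hook_grip (a point): upright limb of the red hook's lower tip, x -20, z -42 mm from its origin. It can be pinched along y with the gripper leaning about 45 degrees, reaching forward and down: the bar and the upper curl then stay clear of the gripper's body
- hook_seat (a point): inside top of the red hook's upper curl, the point that rests on a bar; 65.5 mm above the hook's origin
- hook_low (a point): inside bottom of the red hook's lower curl, where a handle rests; 65.5 mm below the hook's origin
- rail: fixed rail: horizontal steel bar 14 mm in diameter, 280 mm long, along this body's y axis, between two grey posts at y +-140 mm. Origin on the bench below the bar's middle; x is square to the bar, away from the robot. Nothing hangs on it at the start
- rail_mid (a point): middle of the rail's centreline, 310 mm above the bench; axes as rail
- store: fixed low store bar: steel bar 14 mm in diameter, 220 mm long, along its y axis, centreline 180 mm above the bench, between black posts. Origin on the bench below the bar's middle; x points away from the robot. Carries the red hook and the spare hook, 85 to 115 mm apart, either one on the left
- pail: white stiff plastic pail, 0.13 to 0.25 kg, 70 mm high, 84 mm wide at the rim, 68 mm at the foot. Origin at the centre of its underside, z up. Fixed wire handle (8 mm round, does not fold) in its y-z plane, rising from the rim at y +-40 mm to a peak on the axis at z 145 mm. Blue side grip on the -x side (robot side at the start): 12 mm thick in y, from the wall to x -98 mm, z 36 to 64 mm
- bail_top (a point): centreline of the wire handle at its peak, 145 mm above the pail's underside; axes as pail
- pail_grip (a point): middle of the outer part of the pail's blue side grip: x -78, z +50 mm from the pail's origin; axes as pail
- cradle: fixed plywood cradle holding the pail, axes like the pail's: cell 94 x 94 mm inside, walls up to 60 mm, floor 8 mm thick; on the -x side two cheeks 70 mm high (to x -111 mm) with a 28 mm slot between for the blue grip, too narrow for fingers. The pail lifts straight up out of it. Origin on the bench under the cell's centre
- scale: fixed bench scale, 170 x 170 mm, 40 mm high, grey with a steel pan; display on its -x side. Origin on the bench under its centre
- scale_pan (a point): centre of the top of the scale's flat square pan (135 mm), 40 mm above the bench
- spare_hook: spare S-hook of bare steel, same shape and size as hook, hanging on the same store bar about 85 to 115 mm from it; bystander. Origin at its middle
- jug: white jug with red cap, 60 x 85 x 152 mm; bystander, origin at its underside
- tin: paint tin, 90 mm wide, 110 mm high; bystander, origin at its underside
- jar: small jar with red cap, 60 mm wide, 80 mm high; bystander, origin at its underside
- cup: clear mixing cup, 90 mm wide, 110 mm high; bystander, origin at its underside
- brush: brush lying on the bench; bystander
- spatula: spatula lying on the bench; bystander

How it is judged:
By the outcome, as a careful person would: the job done as asked, in the order asked, and still so for the second after the job is handed in, with the robot touching nothing.
It also fails if it takes over 69 s, if anything falls off the work surface, if the arm or the gripper's body presses on something with over 40 N, if the wrist force passes 120 N, or if a joint passes its speed limit or range.

## Working session

There is one attempt and no reset: what is moved stays moved. The work goes in short steps, each a Python script; the robot and the scene stay as the last script left them, time stands still between calls to the robot, and variables do not carry over. Pictures are saved under pics/ and viewed, at most 10 in all, crops included, and the job is handed in when it is done.

```bash
mkdir -p pics; python3 - <<'E'
from cell import *
import cv2,numpy as np
for n in("scene","top"):
    im=get_image(n); cv2.imwrite(f"pics/{n}0.png",cv2.resize(im[:,:,::-1],(800,600),interpolation=cv2.INTER_CUBIC))
    c=camera_info(n); print({k:np.round(v,4).tolist() if not isinstance(v,str) else v for k,v in c.items()})
s=observe();print(s)
E
```

```text
{'camera_matrix': [[389.6733, 0.0, 282.2724], [0.0, 389.6733, 209.8812], [0.0, 0.0, 1.0]], 'pose': [[0.791, -0.4917, 0.3641, 0.9644], [0.6118, 0.6286, -0.4801, -0.4897], [0.0072, 0.6025, 0.7981, 0.993], [0.0, 0.0, 0.0, 1.0]]}
{'camera_matrix': [[386.9199, 0.0, 284.5868], [0.0, 386.9199, 209.6872], [0.0, 0.0, 1.0]], 'pose': [[0.0203, 0.9896, -0.1422, 0.4267], [-0.9997, 0.022, 0.0102, 0.0147], [0.0132, 0.142, 0.9898, 1.2251], [0.0, 0.0, 0.0, 1.0]]}
{'time_s': 0.1, 'joints': array([-9.14383261e-01,  3.85474033e-01,  6.77752837e-03, -4.54864608e-04,
       -1.19401437e+00, -2.58590133e-01]), 'joint_vel': array([ 0.00112113, -0.00153311,  0.0034654 ,  0.00114688,  0.00024551,
       -0.00113477]), 'joint_torque': array([-9.27329784e-04, -3.91688633e+01,  1.87935519e+01,  4.23179939e+00,
        1.35072973e-02, -7.16182058e-05]), 'position': array([ 0.24193829, -0.5756882 ,  0.22157533]), 'orientation': array([-2.33178228e-04, -1.97520055e-01,  9.80298356e-01,  9.52204628e-04]), 'wrist_force': array([ 0.61469657, -0.01806518, -0.69386066]), 'ft_torque': array([ 0.00608463, -0.00325414, -0.04448973]), 'finger_force': 0.0, 'grip_width': 0.08677056924360017}
```

View pics/scene0.png

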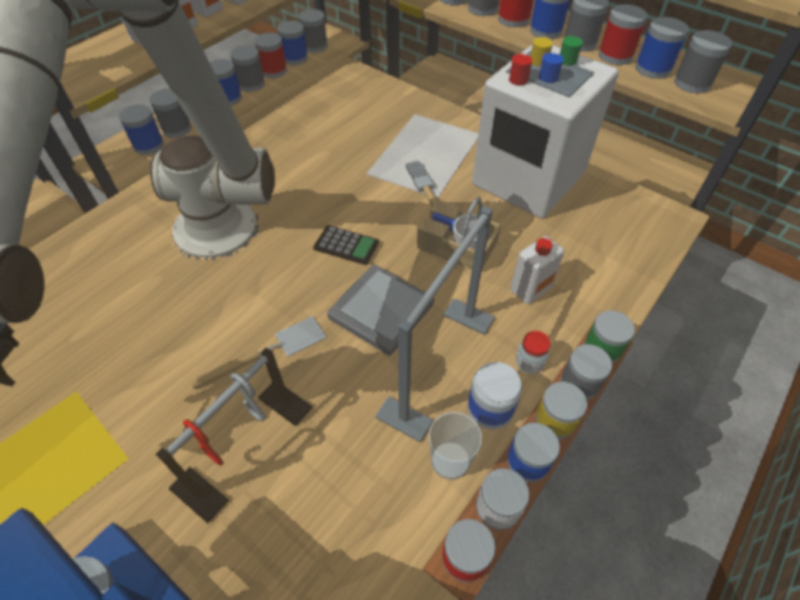

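View pics/top0.png

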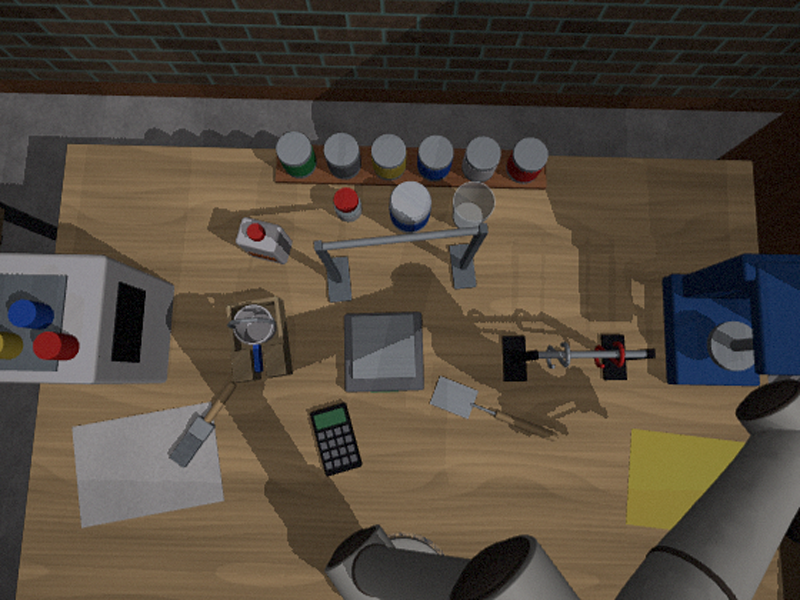

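The scene view shows the red hook near (200,440), the spare near (245,390), the rail from (405,325) to (487,213) and the pail near (465,228). In the top view the rail runs from (319,246) to (481,232) and the store bar from (527,355) to (652,354). The red hook is at (610,353), the pail at (253,323), its blue grip at (257,357), and the scale at (384,352). I'll enlarge these areas next.

```bash
cat > h.py <<'E'
import numpy as np,cv2
from scipy.spatial.transform import Rotation as R
from cell import *
def ray(n,uv):
    c=camera_info(n);T=np.array(c["pose"]);K=np.array(c["camera_matrix"])
    d=np.linalg.solve(K,[uv[0],uv[1],1.]);return T[:3,3],T[:3,:3]@[d[0],-d[1],-d[2]]
def onz(n,uv,z):
    o,d=ray(n,uv);return o+d*(z-o[2])/d[2]
def tri(a,b):  # pixels in scene, top
    A=[];y=[]
    for n,uv in(("scene",a),("top",b)):
        o,d=ray(n,uv);d/=np.linalg.norm(d);P=np.eye(3)-np.outer(d,d);A.append(P);y.append(P@o)
    A=np.vstack(A);y=np.hstack(y);x=np.linalg.lstsq(A,y,rcond=None)[0];return x,np.linalg.norm(A@x-y)
def proj(n,p):
    c=camera_info(n);T=np.array(c["pose"]);K=np.array(c["camera_matrix"])
    q=T[:3,:3].T@(np.array(p)-T[:3,3]);q=K@[q[0],-q[1],-q[2]];return q[:2]/q[2]
def crop(im,u,v,w,h,f,grid=20):
    c=cv2.resize(im[v:v+h,u:u+w],None,fx=f,fy=f,interpolation=cv2.INTER_CUBIC)[:,:,::-1].copy()
    for x in range((-u)%grid,w,grid):
        cv2.line(c,(x*f,0),(x*f,5),(0,255,255),1);cv2.putText(c,str(u+x),(x*f,16),0,.35,(0,255,255),1)
    for y in range((-v)%grid,h,grid):
        cv2.line(c,(0,y*f),(5,y*f),(0,255,255),1);cv2.putText(c,str(v+y),(6,y*f+4),0,.35,(0,255,255),1)
    return c
def quat(Rm):
    q=R.from_matrix(Rm).as_quat();return [q[3],q[0],q[1],q[2]]
E
python3 - <<'E'
from h import *
t=lambda x,y,z:np.round(onz("top",(x*.7,y*.7),z),3)
print("rail",t(319,246,.31),t(481,232,.31)); print("store",t(527,355,.18),t(652,354,.18)); print("hook",t(610,353,.18))
print("pail",t(253,323,.078),"blue",t(257,357,.06));print("scale",[t(*p,.04) for p in((345,314),(421,313),(423,390),(345,390))])
a=get_image("scene");b=get_image("top")
# panels 400x300 : 4x => 100x75
A=crop(a,105,245,100,75,4);B=crop(b,350,215,110,75,4)[:,:400]
C=crop(a,280,130,100,75,4);D=crop(b,140,195,100,75,4)
cv2.imwrite("pics/c1.png",np.vstack([np.hstack([A,B]),np.hstack([C,D])]))
E
```

```text
rail [0.646 0.155 0.31 ] [ 0.677 -0.119  0.31 ]
store [ 0.476 -0.226  0.18 ] [ 0.483 -0.463  0.18 ]
hook [ 0.483 -0.383  0.18 ]
pail [0.535 0.321 0.078] blue [0.466 0.313 0.06 ]
scale [array([0.563, 0.134, 0.04 ]), array([ 0.568, -0.029,  0.04 ]), array([ 0.404, -0.036,  0.04 ]), array([0.401, 0.129, 0.04 ])]
```

View pics/c1.png

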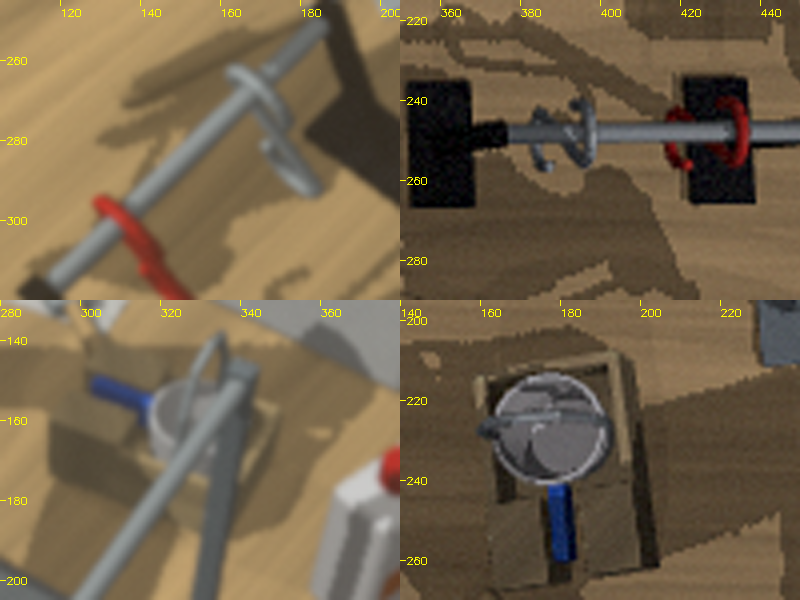

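The crops show the red hook's upper curl crossing the bar at top (434,247), with its lower curl around (419,249). The pail rim centre is at top (178,227), the blue grip runs from (179,242) to (181,260), and the bail peak is at top (162,227) and scene (333,139). I'll fit the hook model to the red masks and take rail and bar edges from code.

```bash
cat >> h.py <<'E'
from scipy.optimize import least_squares
from scipy.spatial import cKDTree
def hook_pts():
    a=np.radians(np.arange(180,-36,-4)); r=.02
    up=np.c_[r*np.cos(a),0*a,.05+r*np.sin(a)]
    up=up[(up[:,0]<.0201)]; up=up[:len(np.arange(180,-1,-4))]
    up=np.vstack([up,[[.02,0,z] for z in(.046,.042,.038)]])
    lo=-up[::-1]; t=np.linspace(0,1,30)[:,None]
    return np.vstack([up,(1-t)*[-.02,0,.05]+t*np.array([.02,0,-.05]),lo])
HP=hook_pts()
def hookR(yaw,pitch):return R.from_euler("ZY",[yaw,pitch]).as_matrix()
def redmask(im,box):
    u,v,w,h=box;m=np.zeros(im.shape[:2],bool);s=im[v:v+h,u:u+w].astype(int)
    m[v:v+h,u:u+w]=(s[...,0]>70)&(s[...,0]>2*s[...,1])&(s[...,0]>2*s[...,2]);return m
def fit_hook(imgs,guess,rad=.1,fixz=False):
    """guess x,y,z,yaw,pitch of hook origin"""
    M={}
    for n,im in imgs.items():
        q=np.array([proj(n,HP@hookR(*guess[3:]).T[:,:][i:i+3] if 0 else np.array(guess[:3])+hookR(*guess[3:])@p) for i,p in enumerate(HP)])
        lo=np.floor(q.min(0)-14).astype(int);hi=np.ceil(q.max(0)+14).astype(int)
        lo=np.maximum(lo,0)
        v,u=np.nonzero(redmask(im,(lo[0],lo[1],*(hi-lo))));M[n]=np.c_[u,v].astype(float)
    def res(p):
        o=np.array([p[0],p[1],guess[2] if fixz else p[2]]);Rm=hookR(p[3],p[4]);P=o+HP@Rm.T;out=[]
        for n,m in M.items():
            q=np.array([proj(n,x) for x in P])
            d1=cKDTree(q).query(m)[0];d2=cKDTree(m).query(q)[0]
            out+=[d1/np.sqrt(len(d1)),d2/np.sqrt(len(d2))*1.5]
        return np.hstack(out+[[ (p[4])*.3]])
    s=least_squares(res,guess,diff_step=1e-3,x_scale=[.005,.005,.005,.1,.1])
    return s.x,np.sqrt(2*s.cost),{n:len(m) for n,m in M.items()}
E
python3 - <<'E'
from h import *
a=get_image("scene");b=get_image("top")
for yaw in(-.2,.2):
    p,c,n=fit_hook({"scene":a,"top":b},[.483,-.383,.1215,yaw,0.],fixz=True);print(np.round(p,4),c,n)
print("bail",tri((333.5,139),(162,227)),"rim",onz("top",(178.3,226.8),.078))
s=b[195:275,140:240].astype(int);v,u=np.nonzero((s[...,2]>1.7*s[...,0])&(s[...,2]>60));pt=np.c_[u+140,v+195].astype(float)
W=np.array([onz("top",q,.070)[:2] for q in pt]);ce=W.mean(0);e=np.linalg.svd(W-ce)[2][0];print("blue",len(W),ce,W.min(0),W.max(0),"yaw",np.arctan2(e[1],e[0]))
cv2.imwrite("pics/c2.png",np.vstack([crop(b,215,150,133,40,6),crop(b,360,225,133,50,6)]))
E
```

```text
Traceback (most recent call last):
  File "h.py", line 55, in fit_hook
    s=least_squares(res,guess,diff_step=1e-3,x_scale=[.005,.005,.005,.1,.1])
  File "h.py", line 51, in res
    q=np.array([proj(n,x) for x in P])
                ~~~~^^^^^
  File "h.py", line 15, in proj
    c=camera_info(n);T=np.array(c["pose"]);K=np.array(c["camera_matrix"])
ValueError: time passes only in moves, steps and waits
```

```bash
python3 - <<'E'
s=open("h.py").read()
s=s.replace("from cell import *\n","from cell import *\nimport functools\n_ci=camera_info\n@functools.cache\ndef camera_info(n):return _ci(n)\n",1)
s=s.replace("HP@hookR(*guess[3:]).T[:,:][i:i+3] if 0 else np.array(guess[:3])+hookR(*guess[3:])@p) for i,p in enumerate(HP)","np.array(guess[:3])+hookR(*guess[3:])@p) for p in HP")
open("h.py","w").write(s)
E
cat > fit.py <<'E'
from h import *
a=get_image("scene");b=get_image("top")
for yaw in(-.2,.2):
    p,c,n=fit_hook({"scene":a,"top":b},[.483,-.383,.1215,yaw,0.],fixz=True);print(np.round(p,4),c,n)
print("bail",tri((333.5,139),(162,227)),"rim",onz("top",(178.3,226.8),.078))
s=b[195:275,140:240].astype(int);v,u=np.nonzero((s[...,2]>1.7*s[...,0])&(s[...,2]>60));pt=np.c_[u+140,v+195].astype(float)
W=np.array([onz("top",q,.070)[:2] for q in pt]);ce=W.mean(0);e=np.linalg.svd(W-ce)[2][0];print("blue",len(W),ce,W.min(0),W.max(0),"yaw",np.arctan2(e[1],e[0]))
cv2.imwrite("pics/c2.png",np.vstack([crop(b,215,150,133,40,6),crop(b,360,225,133,50,6)]))
E
python3 fit.py
```

```text
[ 4.8380000e-01 -4.0100000e-01 -3.2139557e+03  6.5900000e-02
  1.8900000e-02] 4.399845358873026 {'scene': 156, 'top': 49}
[ 4.836000e-01 -4.009000e-01  4.720219e+02  6.140000e-02  1.630000e-02] 4.398024038089693 {'scene': 156, 'top': 49}
bail (array([0.52789306, 0.3486004 , 0.13699973]), np.float64(0.0030984777906520144)) rim [0.53329118 0.31695164 0.078     ]
blue 71 [0.46597152 0.31283957] [0.43877568 0.3054775 ] [0.49189982 0.32040226] yaw -3.008432963309402
```

View pics/c2.png

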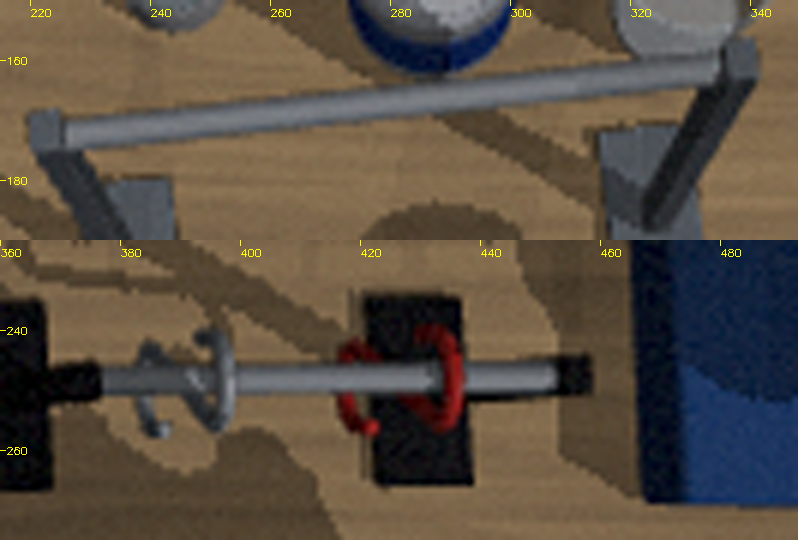

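The crop puts the rail centreline through (230,172) and (330,161.5), with post tops at (222,171.5) and (338,160). The red hook's upper curl runs (430,240)–(434,256) and its lower curl (418,242)–(421,256). I'll refit with a better guess and overlay the models.

```bash
sed -i 's/>70)&(s\[...,0\]>2\*s\[...,1\])&(s\[...,0\]>2\*s\[...,2\])/>45)\&(s[...,0]>1.9*s[...,1])\&(s[...,0]>1.9*s[...,2])/; s/min(0)-14/min(0)-9/; s/max(0)+14/max(0)+9/' h.py
cat > ov.py <<'E'
from h import *
a=get_image("scene");b=get_image("top")
for yaw in(-.1,.2):
    p,c,n=fit_hook({"scene":a,"top":b},[.483,-.40,.1215,yaw,0.],fixz=True);print(np.round(p,4),c,n)
p[2]=.1215
r1,r2=onz("top",(222,171.8),.31),onz("top",(338,160.2),.31);print("rail",r1,r2,(r1+r2)/2,np.linalg.norm(r1-r2),np.arctan2(-(r1-r2)[0],(r1-r2)[1]))
print("bar z.18",onz("top",(434,248),.18))
H=p[:3]+HP@hookR(p[3],p[4]).T
pc=np.array([.534,.320,.008]);Rp=R.from_euler("Z",.13).as_matrix()
t=np.linspace(0,2*np.pi,60);rim=np.c_[.042*np.cos(t),.042*np.sin(t),0*t+.07]
s=np.linspace(-1,1,41)[:,None];bail=np.hstack([0*s,.04*s,.07+.075*np.sqrt(np.maximum(0,1-s*s))]);g=np.array([[-x,y,.064] for x in(.045,.098) for y in(-.006,.006)])
PP=pc+np.vstack([rim,bail,g])@Rp.T
out=[]
for n,im,bx in(("scene",a,(105,265,80,60)),("top",b,(390,220,80,60)),("scene",a,(285,125,80,60)),("top",b,(145,200,80,60))):
    c=crop(im,*bx,5)
    for q in np.vstack([H,PP]):
        u,v=((proj(n,q)-bx[:2]+.5)*5).astype(int);cv2.circle(c,(int(u),int(v)),1,(0,255,0),-1)
    out.append(c)
cv2.imwrite("pics/ov.png",np.vstack([np.hstack(out[:2]),np.hstack(out[2:])]))
E
python3 ov.py
```

```text
[ 4.85100e-01 -4.00000e-01  6.08083e+01  4.18000e-02 -1.02000e-02] 2.394094187459705 {'scene': 175, 'top': 106}
[ 0.485  -0.3999  2.0381  0.0508 -0.007 ] 2.3930550605224097 {'scene': 175, 'top': 106}
rail [0.64738116 0.15844216 0.31      ] [ 0.68298692 -0.12252545  0.31      ] [0.66518404 0.01795835 0.31      ] 0.28321470111441666 0.12605356063955403
bar z.18 [ 0.48119257 -0.40224883  0.18      ]
```

View pics/ov.png

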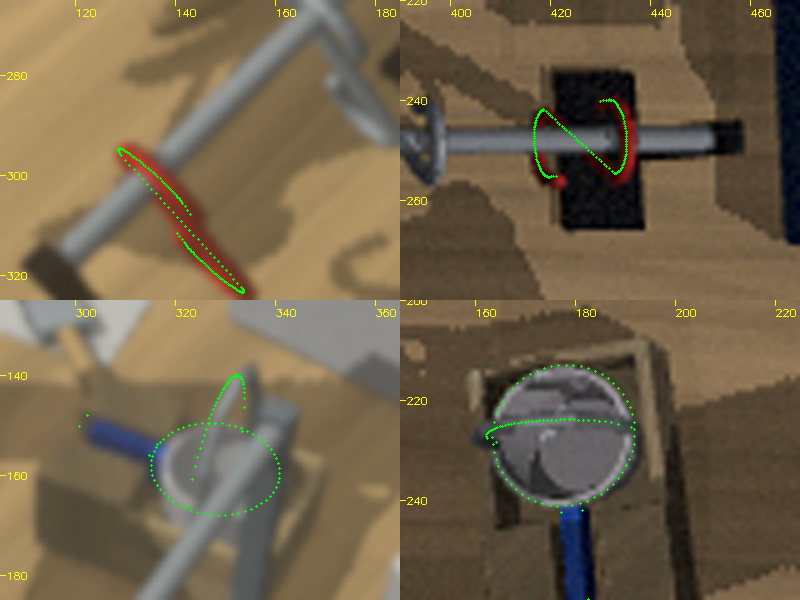

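The overlays agree in shape. The scene camera is offset about 2 px from the top camera, which I'll resolve by seeing the gripper itself. The hook is about (0.484, -0.401) with yaw 0.05, the rail mid about (0.665, 0.018) with yaw 0.126, and the pail about (0.534, 0.320) with yaw 0.13. Moving to pre-grasp.

```bash
cat >> h.py <<'E'
def toolR(yaw,lean):  # lean from vertical-down toward +x(yaw)
    xh=np.array([np.cos(yaw),np.sin(yaw),0]);yh=np.array([-np.sin(yaw),np.cos(yaw),0])
    z=np.sin(lean)*xh-np.cos(lean)*np.array([0,0,1.]);return np.c_[np.cross(yh,z),yh,z]
def tcp(g,Rm):return np.array(g)+.019*Rm[:,2]
def st(msg=""):
    s=observe();print(msg,"t%.1f"%s["time_s"],np.round(s["position"],4),"F",np.round(s["wrist_force"],1),"w%.4f"%s["grip_width"],"ff%.1f"%s["finger_force"]);return s
E
python3 - <<'E'
from h import *
Rm=toolR(.05,np.pi/4);o=np.array([.484,-.401,.1215]);g=o+hookR(.05,0)@[-.02,0,-.042]
p=g-.075*Rm[:,2];gripper_to(.06)
movep(tcp(p,Rm),quat(Rm));st()
# dry reach checks
for nm,pos,yaw,lean in(("railhook",[.645,.018,.21],.126,np.pi/4),("pailhang",[.587,.01,.1],.126,np.pi/4),("bail",[.534,.32,.153],.13-np.pi/2,0),("bail+",[.534,.32,.153],.13+np.pi/2,0)):
    R2=toolR(yaw,lean);q=ik(tcp(pos,R2),quat(R2));print(nm,None if q is None else np.round(q,2))
a=get_image("scene");b=get_image("top")
cv2.imwrite("pics/pre.png",np.hstack([crop(a,80,220,100,120,4),crop(b,370,200,100,120,4)]))
for n in("scene","top"):print(n,proj(n,tcp(p,Rm)),[proj(n,tcp(p,Rm)+s*.03*Rm[:,1]) for s in(-1,1)])
E
```

```text
t2.3 [ 0.4245 -0.4048  0.1196] F [ 1.2 -0.8  0. ] w0.0596 ff0.0
railhook None
pailhang None
bail [ 0.8   0.45 -0.12  0.   -1.    2.47]
bail+ [ 0.8   0.45 -0.12  0.   -1.   -0.67]
scene [123.54967071 296.21112792] [array([113.71412642, 305.90020797]), array([133.0760746 , 286.82658477])]
top [426.81661711 269.00435713] [array([437.30409333, 268.68558404]), array([416.31921105, 269.32343205])]
```

View pics/pre.png

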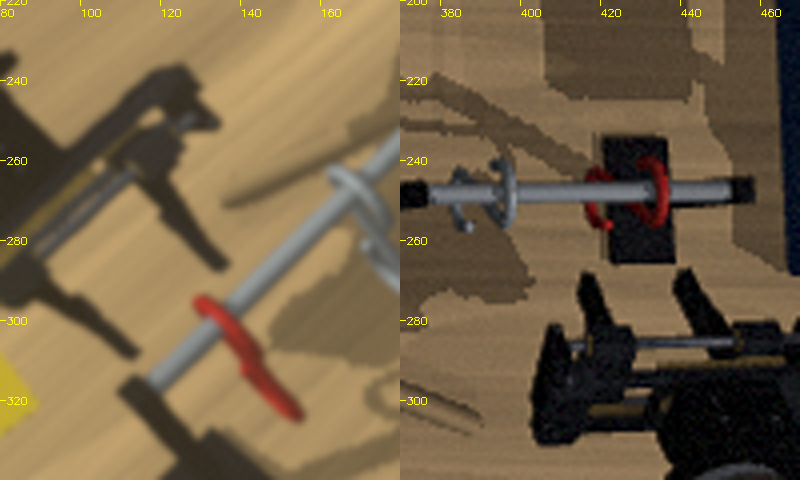

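The top view's fingertips, at (416.5,268) and (437,268), match the prediction, so the top calibration is reliable. The scene camera is off by about (-1.5,+1) px. The hook's lower tip is at top (421.5,256.5). I'll check why the rail poses fail IK.

```bash
python3 - <<'E'
from h import *
print("tip",[onz("top",uv,.0835) for uv in((421.5,256.5),(421,256))],np.round(observe()["joints"],2))
for nm,pos in(("railhook",[.645,.018,.21]),("pailhang",[.587,.01,.1])):
  for yaw in(.126,0):
    print(nm,yaw,[(l,(lambda q:None if q is None else np.round(q,2).tolist())(ik(tcp(pos,toolR(yaw,np.radians(l))),quat(toolR(yaw,np.radians(l)))))) for l in(0,20,30,35,40,45,50)])
R2=toolR(.126,np.pi/4)
print([(x,ik(tcp([x,.018,.21],R2),quat(R2)) is not None) for x in(.4,.45,.5,.55,.6)])
E
```

```text
tip [array([ 0.46050545, -0.40290016,  0.0835    ]), array([ 0.46193806, -0.40146547,  0.0835    ])] [-0.93  0.35 -0.27 -1.03 -0.75  0.13]
railhook 0.126 [(0, [0.28, 0.44, 0.02, 0.0, -1.15, -1.72]), (20, [0.3, 0.3, -0.29, 0.1, -0.64, -1.82]), (30, [0.31, 0.24, -0.49, 0.29, -0.33, -2.0]), (35, None), (40, None), (45, None), (50, None)]
railhook 0 [(0, [0.28, 0.44, 0.02, 0.0, -1.15, -1.85]), (20, [0.32, 0.29, -0.33, 0.19, -0.63, -2.03]), (30, [0.31, 0.24, -0.58, 0.56, -0.29, -2.38]), (35, None), (40, None), (45, None), (50, None)]
pailhang 0.126 [(0, [0.29, 0.46, -0.27, 0.0, -0.84, -1.74]), (20, [0.32, 0.34, -0.61, 0.24, -0.28, -1.98]), (30, None), (35, None), (40, None), (45, None), (50, [-0.19, 0.33, -0.48, -1.91, -0.26, 0.56])]
pailhang 0 [(0, [0.29, 0.46, -0.27, 0.0, -0.84, -1.86]), (20, [0.32, 0.34, -0.69, 0.47, -0.24, -2.33]), (30, None), (35, None), (40, None), (45, None), (50, [-0.28, 0.35, -0.59, -2.35, -0.31, 0.99])]
[(0.4, False), (0.45, False), (0.5, False), (0.55, False), (0.6, False)]
```

```bash
python3 - <<'E'
from h import *
c,s=np.cos(.126),np.sin(.126);mid=np.array([.665,.018]);X=np.array([c,s]);Y=np.array([-s,c])
def ok(xy,z,yaw,l):
    R2=toolR(yaw,np.radians(l));q=ik(tcp([*xy,z],R2),quat(R2));return q is not None
for l in(38,42,46,50,55,60):
    for yaw in(.126,):
        print(l,yaw,"hook",[(d,"".join(str(int(ok(mid+Y*d/1000-X*(.02+b),z,yaw,l))) for b,z in((0,.21),(.03,.27),(.1,.27)))) for d in(-90,-60,-30,0,30,60,90)],
          "pail",[(d,"".join(str(int(ok(mid+Y*d/1000-X*(.078+b),z,yaw,l))) for b,z in((0,.1),(.025,.14),(.09,.14)))) for d in(-90,-60,-30,0,30,60,90)])
E
```

```text
38 0.126 hook [(-90, '111'), (-60, '011'), (-30, '011'), (0, '011'), (30, '000'), (60, '000'), (90, '000')] pail [(-90, '000'), (-60, '000'), (-30, '000'), (0, '000'), (30, '000'), (60, '000'), (90, '000')]
42 0.126 hook [(-90, '011'), (-60, '000'), (-30, '000'), (0, '000'), (30, '000'), (60, '000'), (90, '000')] pail [(-90, '000'), (-60, '000'), (-30, '000'), (0, '000'), (30, '000'), (60, '000'), (90, '000')]
46 0.126 hook [(-90, '000'), (-60, '000'), (-30, '000'), (0, '000'), (30, '000'), (60, '000'), (90, '000')] pail [(-90, '101'), (-60, '000'), (-30, '000'), (0, '000'), (30, '000'), (60, '000'), (90, '000')]
50 0.126 hook [(-90, '000'), (-60, '000'), (-30, '000'), (0, '000'), (30, '000'), (60, '000'), (90, '000')] pail [(-90, '111'), (-60, '111'), (-30, '101'), (0, '101'), (30, '100'), (60, '100'), (90, '100')]
55 0.126 hook [(-90, '100'), (-60, '000'), (-30, '000'), (0, '000'), (30, '000'), (60, '000'), (90, '000')] pail [(-90, '111'), (-60, '111'), (-30, '111'), (0, '111'), (30, '111'), (60, '111'), (90, '111')]
60 0.126 hook [(-90, '111'), (-60, '101'), (-30, '100'), (0, '100'), (30, '100'), (60, '100'), (90, '100')] pail [(-90, '111'), (-60, '111'), (-30, '111'), (0, '111'), (30, '111'), (60, '111'), (90, '111')]
```

```bash
python3 - <<'E'
from h import *
c,s=np.cos(.126),np.sin(.126);mid=np.array([.665,.018]);X=np.array([c,s]);Y=np.array([-s,c])
def f(xy,z,yaw,l):
    R2=toolR(yaw,np.radians(l));return ik(tcp([*xy,z],R2),quat(R2))
for l in(62,65,68,72):
    print(l,"store",[f([.463-b,-.402],z,.05,l) is not None for b,z in((0,.0795),(.08,.0795),(.03,.14),(.12,.14))],
      "hook",[(d,"".join(str(int(f(mid+Y*d/1000-X*(.02+b),z,.126,l) is not None)) for b,z in((0,.21),(.03,.27),(.1,.27),(.1,.21)))) for d in(-60,-30,0,30)])
    q=f(mid-X*.02,.21,.126,l);print(q if q is None else np.round(q,2), f([.463,-.402],.0795,.05,l))
for l in (55,60):print("pailscale",f([.407,.04],.09,.126,l),f([.36,.04],.09,.126,l),f(mid-X*.078,.1,.126,l))
E
```

```text
62 store [True, True, True, True] hook [(-60, '1111'), (-30, '1001'), (0, '1001'), (30, '1001')]
[-0.18  0.23 -0.38 -1.93 -0.29  0.52] [-1.0884985   0.56991017 -0.27694871 -1.52865504 -0.93136233  0.7235198 ]
65 store [True, True, True, True] hook [(-60, '1111'), (-30, '1111'), (0, '1111'), (30, '1111')]
[-0.27  0.26 -0.45 -2.13 -0.42  0.78] [-1.11843042  0.59588067 -0.28579203 -1.57702208 -0.98621567  0.79318197]
68 store [True, True, True, True] hook [(-60, '1111'), (-30, '1111'), (0, '1111'), (30, '1111')]
[-0.32  0.28 -0.51 -2.26 -0.54  0.94] [-1.14532586  0.62368174 -0.2938762  -1.61983649 -1.04242655  0.85700593]
72 store [True, True, True, True] hook [(-60, '1111'), (-30, '1111'), (0, '1111'), (30, '1111')]
[-0.36  0.32 -0.57 -2.37 -0.69  1.09] [-1.17652573  0.66322304 -0.30291967 -1.66923177 -1.11886456  0.93373135]
pailscale None None [-0.34029681  0.38020666 -0.59720094 -2.23090804 -0.48500943  1.00128369]
pailscale None None [-0.40993443  0.43790319 -0.68545539 -2.3703957  -0.68734019  1.21513467]
```

```bash
python3 - <<'E'
from h import *
L=np.radians(68);Rm=toolR(.05,L);o=np.array([.482,-.402,.1215]);g=o+hookR(.05,0)@[-.02,0,-.042]
movep(tcp(g-.075*Rm[:,2],Rm),quat(Rm));st("pre")
servo_line(tcp(g,Rm));st("at")
gripper_to(.0);st("grip")
a=get_image("scene");b=get_image("top")
# lift along the exit path (hook moves -x while rising)
X=hookR(.05,0)[:,0];Z=np.array([0,0,1.]);t=tcp(g,Rm)
servo_line(t-X*.0025+Z*.0205,feed=.06);st("up1")
servo_line(t-X*.020+Z*.0585,feed=.08);st("up2")
a2=get_image("scene");b2=get_image("top")
cv2.imwrite("pics/g.png",np.vstack([np.hstack([crop(a,100,240,100,75,4),crop(b,380,215,100,75,4)]),np.hstack([crop(a2,100,240,100,75,4),crop(b2,380,215,100,75,4)])]))
E
```

```text
pre t3.1 [ 0.41   -0.4062  0.1005] F [ 0.3  0.4 -0.5] w0.0597 ff0.0
at t3.8 [ 0.4798 -0.4015  0.0726] F [-0.7 -0.4 -0.1] w0.0598 ff0.0
grip t4.7 [ 0.4796 -0.4019  0.0724] F [-0.   0.9  0.7] w0.0078 ff30.0
up1 t5.3 [ 0.4771 -0.4024  0.0936] F [-1.1  0.  -1.3] w0.0079 ff30.0
up2 t5.9 [ 0.4596 -0.403   0.1308] F [-0.3 -0.2 -2.1] w0.0081 ff30.0
```

View pics/g.png

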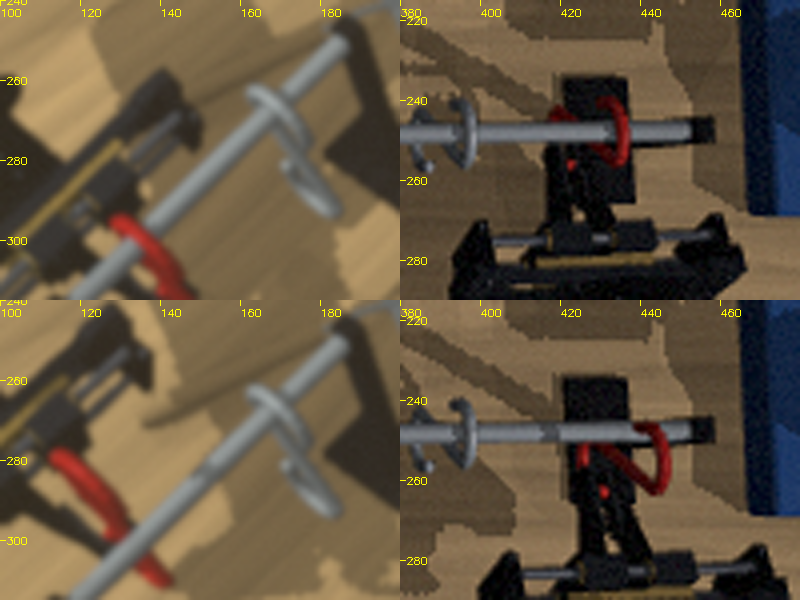

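The lift is clean: the red hook is off the bar, with its upper curl at top (442,257) and its tip at (428.5,262), and the spare is still in place. Next I carry it to the rail pre-position.

```bash
cat >> h.py <<'E'
RY=.126;RX=np.array([np.cos(RY),np.sin(RY),0]);RYv=np.array([-np.sin(RY),np.cos(RY),0]);RZ=np.array([0,0,1.])
MID=np.array([.665,.018,.31]);LH=np.radians(68)
def hook_tcp(bx,bz,d=0.,dx=0.,dz=0.):
    """TCP so that the rail centre lies at (bx,bz) mm in hook coordinates, d m along the rail"""
    o=MID+RYv*d+RX*(dx-bx/1000)+RZ*(dz-bz/1000);Rm=toolR(RY,LH)
    return tcp(o+RX*-.02+RZ*-.042,Rm),quat(Rm)
E
python3 - <<'E'
from h import *
s=observe();p=s["position"]
servo_line(p+[-.09,0,.0],feed=.2);servo_line(p+[-.09,0,.12],feed=.25)
movep(*hook_tcp(60,10));st("pre")
servo_line(hook_tcp(27,10)[0],feed=.12);st("near")
a=get_image("scene");b=get_image("top")
cv2.imwrite("pics/r.png",np.hstack([crop(a,240,110,100,120,4),crop(b,230,140,100,120,4)]))
o=MID-RX*.027-RZ*.010;H=o+HP@hookR(RY,0).T
for n in("scene","top"):
    print(n,[np.round(proj(n,H[i]),1) for i in(0,22,45,48,-49,-23,-1)])
    print(" rail",[np.round(proj(n,MID+RYv*d),1) for d in(-.05,0,.05)])
E
```

```text
pre t9.0 [0.6033 0.0093 0.2506] F [-0.1  0.8 -0.7] w0.0075 ff30.0
near t9.4 [0.6358 0.0139 0.2502] F [-1.2 -0.5 -1. ] w0.0079 ff30.0
scene [array([295. , 166.4]), array([302.9, 163.4]), array([310.6, 173.2]), array([310.3, 176.8]), array([293.8, 191.4]), array([300.6, 202.9]), array([307.9, 201. ])]
 rail [array([301.7, 200.7]), array([312.2, 186.1]), array([322. , 172.3])]
top [array([282.4, 181.4]), array([281.6, 171.2]), array([280.6, 164.6]), array([280.6, 165.9]), array([282.1, 188.8]), array([281.2, 183.5]), array([280.5, 174.6])]
 rail [array([300.7, 164. ]), array([280.2, 166. ]), array([259.7, 168.1])]
```

View pics/r.png

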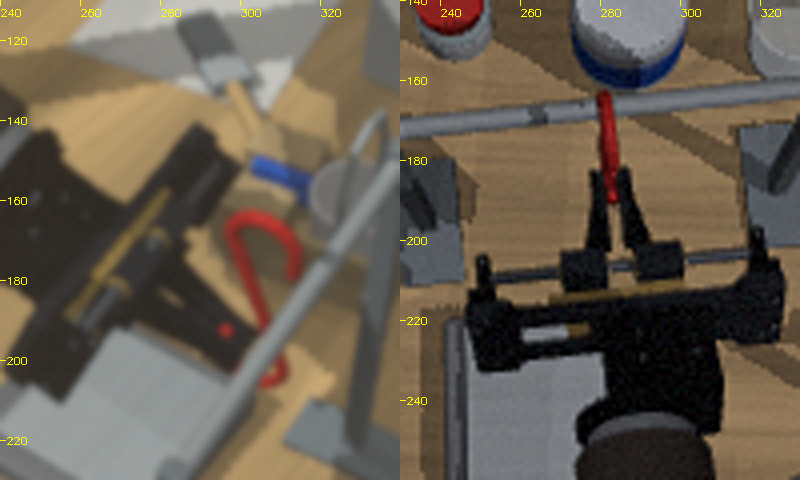

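The hook hangs upright in the grip. In the scene view its curl top is at (303,162.5) and its tip at (311,178), and the rail runs through (322,172.5). In the top view the hook is at (281,165–190). All are within about 1 px of prediction, so I'm seating it.

```bash
python3 - <<'E'
from h import *
for b in((10,14),(2.5,38),(0,57)):
    servo_line(hook_tcp(*b)[0],feed=.08);st(str(b))
p=observe()["position"]
for i in range(1,6):
    servo_line(p-RZ*.001*i,feed=.03);s=st()
    if s["wrist_force"][2]>2:break
gripper_to(.05);Rm=toolR(RY,LH);p=observe()["position"]
servo_line(p-.09*Rm[:,2],feed=.2);st("out")
a=get_image("scene");b=get_image("top")
cv2.imwrite("pics/r2.png",np.vstack([np.hstack([crop(a,240,110,100,75,4),crop(b,230,140,100,75,4)]),np.hstack([crop(a,265,110,100,75,4),crop(b,140,200,100,75,4)])]))
R2=toolR(.13-np.pi/2,0)
print(ik(tcp([.534,.32,.153],R2),quat(R2)))
# pail regrasp reach scan on the scale: offset along x, yaw, lean
for sx in(.484,.5):
  for yaw in(.126,-.2,-.5,-.8,-1.1):
    x=np.array([np.cos(yaw),np.sin(yaw),0]);g=np.array([sx,.05,.09])-.078*x
    print(sx,yaw,[(l,sum(ik(tcp(g-x*bk+RZ*up,toolR(yaw,np.radians(l))),quat(toolR(yaw,np.radians(l)))) is not None for bk,up in((0,0),(.06,0),(0,.1)))) for l in(0,20,30,40,50,55,60)])
E
```

```text
(10, 14) t9.9 [0.653  0.0164 0.2464] F [ 0.5  0.  -1.2] w0.0078 ff30.0
(2.5, 38) t10.3 [0.6601 0.0172 0.2228] F [-0.1  0.5 -0.6] w0.0082 ff30.0
(0, 57) t10.7 [0.6628 0.0176 0.2045] F [-0.2  0.  -1.4] w0.0081 ff30.0
 t11.0 [0.6629 0.0177 0.2044] F [ 1.1  0.1 -0.7] w0.0079 ff30.0
 t11.2 [0.663  0.0177 0.203 ] F [ 0.1  0.3 -0.8] w0.0079 ff30.0
 t11.5 [0.6636 0.0177 0.2028] F [0.7 0.3 2.8] w0.0080 ff30.0
out t13.1 [0.5805 0.0071 0.236 ] F [ 0.   0.5 -0.8] w0.0500 ff0.0
[ 0.79946479  0.4524233  -0.11923013  0.         -0.9991429   2.47212787]
0.484 0.126 [(0, 3), (20, 1), (30, 0), (40, 0), (50, 1), (55, 0), (60, 1)]
0.484 -0.2 [(0, 3), (20, 1), (30, 0), (40, 0), (50, 0), (55, 0), (60, 0)]
0.484 -0.5 [(0, 3), (20, 1), (30, 1), (40, 0), (50, 0), (55, 0), (60, 0)]
0.484 -0.8 [(0, 2), (20, 3), (30, 2), (40, 1), (50, 1), (55, 0), (60, 0)]
0.484 -1.1 [(0, 3), (20, 3), (30, 3), (40, 3), (50, 3), (55, 3), (60, 3)]
0.5 0.126 [(0, 3), (20, 1), (30, 0), (40, 0), (50, 2), (55, 1), (60, 1)]
0.5 -0.2 [(0, 3), (20, 1), (30, 0), (40, 0), (50, 1), (55, 0), (60, 0)]
0.5 -0.5 [(0, 3), (20, 1), (30, 1), (40, 0), (50, 0), (55, 0), (60, 0)]
0.5 -0.8 [(0, 2), (20, 3), (30, 3), (40, 1), (50, 1), (55, 1), (60, 0)]
0.5 -1.1 [(0, 3), (20, 3), (30, 3), (40, 3), (50, 3), (55, 3), (60, 3)]
```

View pics/r2.png

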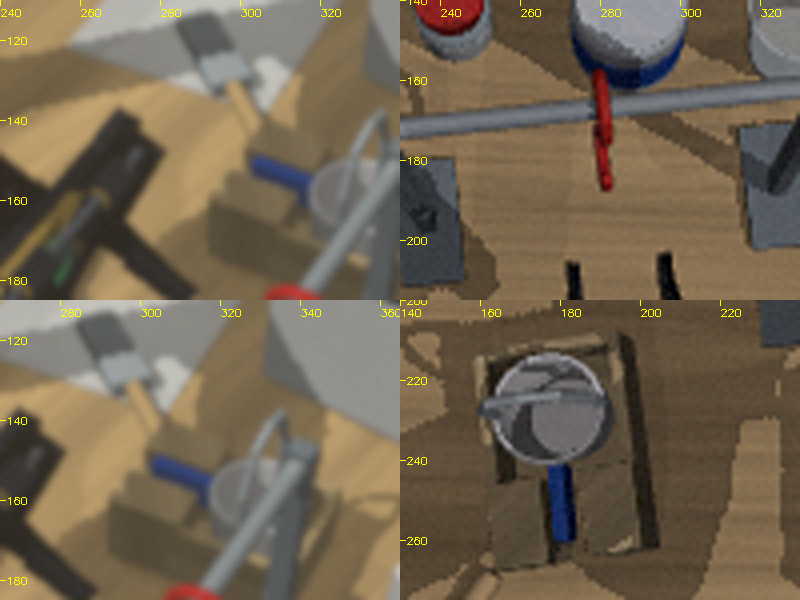

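The red hook hangs square on the rail: in the top view it runs (280,157)–(281,187) across the bar. The pail is unmoved, with its rim centre at top (178,227) and grip end at (181,260). Next I lift it by the bail and set it on the scale, turned so that the blue grip is reachable.

```bash
cat > p1.py <<'E'
from h import *
p=observe()["position"];servo_line(p+np.array([-.08,0,.06]),feed=.25)
gripper_to(.07)
R1=toolR(.13+np.pi/2,0);pc=np.array([.533,.320,.153])
movep(tcp(pc+RZ*.08,R1),quat(R1));servo_line(tcp(pc,R1));st("at")
gripper_to(0);st("grip");zc=observe()["position"][2]
servo_line(tcp(pc+RZ*.11,R1),feed=.15);st("lift")
yaw=-1.1;R2=toolR(yaw+np.pi/2,0);sc=np.array([.484,.05,0])
movep(tcp(sc+RZ*.263,R2),quat(R2));st("over")
b=get_image("top");a=get_image("scene")
servo_line(tcp(sc+RZ*.190,R2),feed=.12);st("low")
for i in range(1,10):
    servo_line(tcp(sc+RZ*(.190-.001*i),R2),feed=.03);s=st()
    if s["wrist_force"][2]>0.:break
cv2.imwrite("pics/s.png",np.hstack([crop(a,220,110,100,120,4),crop(b,210,190,100,120,4)]))
E
python3 p1.py
```

```text
at t16.9 [0.5339 0.3198 0.1352] F [-0.8  0.2 -0.1] w0.0701 ff0.0
grip t18.0 [0.5332 0.32   0.1341] F [1.7 0.1 1.1] w0.0072 ff30.0
lift t18.9 [0.5321 0.3195 0.2424] F [ 0.4  0.4 -2.6] w0.0070 ff30.0
over t19.9 [0.4845 0.0505 0.2438] F [ 0.4  0.6 -2.7] w0.0069 ff30.0
low t20.8 [0.4847 0.0504 0.1716] F [ 0.2  0.5 -2.8] w0.0068 ff30.0
 t21.0 [0.4843 0.0501 0.1706] F [ 0.3  0.3 -2.8] w0.0063 ff30.0
 t21.3 [0.484  0.05   0.1691] F [ 0.5  0.2 -2.9] w0.0065 ff30.0
 t21.5 [0.4839 0.05   0.1679] F [-0.1  0.  -2.2] w0.0070 ff30.0
 t21.8 [0.4839 0.05   0.1669] F [ 0.2 -0.  -1.6] w0.0070 ff30.0
 t22.0 [0.4841 0.05   0.1661] F [ 0.4 -0.2 -2.3] w0.0075 ff30.0
 t22.3 [0.4848 0.0499 0.1659] F [ 0.6 -2.2  3.5] w0.0069 ff30.0
```

View pics/s.png

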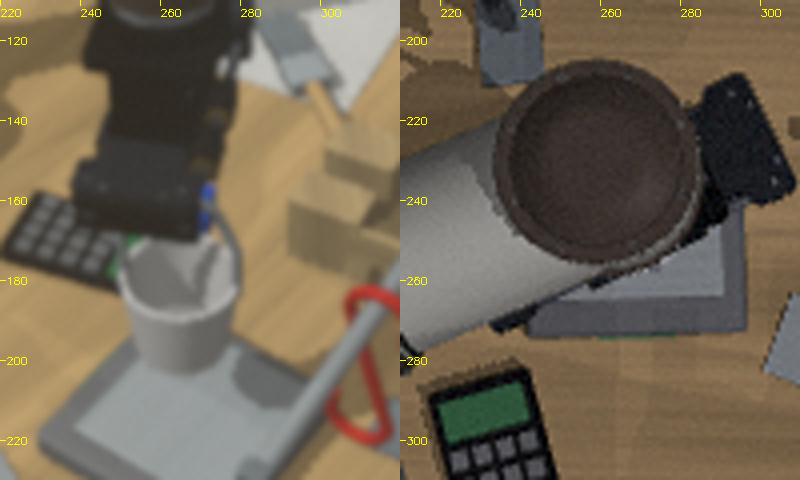

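The pail hangs upright above the pan: scene rim at (258,180), blue grip at (271,158), and the scale pan below. The view budget is now used up, so from here I measure in code.

```bash
cat > p2.py <<'E'
from h import *
gripper_to(.07);p=observe()["position"]
servo_line(p+RZ*.10,feed=.15);servo_line(p+np.array([-.15,.12,.14]),feed=.3);st("clear");dwell(.5)
a=get_image("scene");b=get_image("top")
def blue(n,im,z):
    s=im.astype(int);m=(s[...,2]>1.7*s[...,0])&(s[...,2]>60)
    u0,v0=np.round(proj(n,[.46,.1,.1])).astype(int);k=np.zeros_like(m);k[v0-40:v0+40,u0-40:u0+40]=1
    v,u=np.nonzero(m&k);return np.array([onz(n,q,z)[:2] for q in np.c_[u,v].astype(float)]) if len(u) else np.zeros((0,2))
for n,im in(("top",b),("scene",a)):
    W=blue(n,im,.104 if n=="top" else .095)
    if len(W)<8:print(n,len(W));continue
    c=W.mean(0);e=np.linalg.svd(W-c,full_matrices=False)[2][0];t=(W-c)@e;print(n,len(W),c,"ang",np.arctan2(e[1],e[0]),t.min(),t.max())
# rim: bright pixels in the top view around expected centre
u0,v0=np.round(proj("top",[.484,.05,.11])).astype(int)
np.save("b2.npy",b);np.save("a2.npy",a)
g=cv2.GaussianBlur(cv2.cvtColor(b,cv2.COLOR_RGB2GRAY),(3,3),0)[v0-30:v0+30,u0-30:u0+30]
C=cv2.HoughCircles(cv2.resize(g,None,fx=4,fy=4,interpolation=cv2.INTER_CUBIC),cv2.HOUGH_GRADIENT,1,20,param1=80,param2=15,minRadius=48,maxRadius=68)
if C is not None:
    for c in C[0][:4]:
        uv=np.array([u0-30,v0-30])+(c[:2]+.5)/4-.5;print("circ",uv,c[2]/4,onz("top",uv,.11))
E
python3 p2.py
```

```text
clear t25.1 [0.334  0.1698 0.3043] F [ 0.4  0.1 -0.2] w0.0700 ff0.0
top 88 [0.45413702 0.10888751] ang 2.0342800146144535 -0.02716192970757173 0.02786034600555347
scene 20 [0.45413847 0.12153471] ang -1.080660764173483 -0.01792991650739397 0.023717738971087744
circ [267.5  244.25] 13.775 [0.48555242 0.05022449 0.11      ]
```

Released and standing on the scale. The top view puts the pail at about (0.4855, 0.048) with yaw -1.107, which agrees with where I placed it. I'll regrip by the blue grip, lift, go to the pre-hang pose and measure there.

```bash
cat >> h.py <<'E'
LP=np.radians(55);GX=.074
def pail_tcp(wx,wz,dx=0,dy=0,dz=0):
    po=np.array([*MID[:2],.2515+wz/1000-.145])+RX*(wx/1000+dx)+RYv*dy+RZ*dz
    Rm=toolR(RY,LP);return tcp(po-RX*GX+RZ*.05,Rm),quat(Rm)
def meas(img,po,yaw):
    """rim circle and blue grip in the top view against the expected pail pose"""
    s=img.astype(int);m=(s[...,2]>1.7*s[...,0])&(s[...,2]>60);x=np.array([np.cos(yaw),np.sin(yaw),0])
    u0,v0=np.round(proj("top",po-x*.07+RZ*.064)).astype(int);k=np.zeros_like(m);k[v0-20:v0+20,u0-20:u0+20]=1
    v,u=np.nonzero(m&k);W=np.array([onz("top",q,po[2]+.064)[:2] for q in np.c_[u,v].astype(float)])
    if len(W)>5:
        c=W.mean(0);e=np.linalg.svd(W-c,full_matrices=False)[2][0];print("blue",len(W),c-(po-x*.0705)[:2],np.arctan(e[1]/e[0]))
    u0,v0=np.round(proj("top",po+RZ*.07)).astype(int)
    g=cv2.GaussianBlur(cv2.cvtColor(img,cv2.COLOR_RGB2GRAY),(3,3),0)[v0-30:v0+30,u0-30:u0+30]
    C=cv2.HoughCircles(cv2.resize(g,None,fx=4,fy=4,interpolation=cv2.INTER_CUBIC),cv2.HOUGH_GRADIENT,1,20,param1=80,param2=13,minRadius=48,maxRadius=68)
    if C is not None:
        for c in C[0][:3]:
            uv=np.array([u0-30,v0-30])+(c[:2]+.5)/4-.5;print("rim",c[2]/4,onz("top",uv,po[2]+.07)-po-RZ*.07)
E
cat > p3.py <<'E'
from h import *
yaw=-1.105;x=np.array([np.cos(yaw),np.sin(yaw),0]);R2=toolR(yaw,LP);pc=np.array([.4855,.048,.04]);g=pc-x*GX+RZ*.05
gripper_to(.05)
movep(tcp(g-.08*R2[:,2]+RZ*.03,R2),quat(R2));st("pre")
servo_line(tcp(g-.06*R2[:,2],R2));servo_line(tcp(g,R2),feed=.12);st("at")
gripper_to(0);st("grip")
for z in(.003,.006,.012,.06):
    servo_line(tcp(g+RZ*z,R2),feed=.05);st("z%.3f"%z)
print([ik(*pail_tcp(*w)) is not None for w in((-90,-14),(-25,-14),(-3,-36),(0,-58))])
meas(get_image("top"),pc+RZ*.06,yaw)
movep(*pail_tcp(-90,-14));st("prehang");b=get_image("top")
po=np.array([*MID[:2],.0925])-RX*.09;meas(b,po,RY)
print([np.round(ik(*pail_tcp(*w)),2).tolist() if ik(*pail_tcp(*w)) is not None else None for w in((-25,-14),(0,-58))])
E
python3 p3.py
```

```text
pre t29.7 [0.4299 0.1588 0.1551] F [ 0.   0.3 -0.1] w0.0498 ff0.0
at t30.8 [0.4596 0.1009 0.0796] F [-0.1  0.8  0.4] w0.0501 ff0.0
grip t31.5 [0.4595 0.1006 0.0791] F [-0.6  1.4  1.1] w0.0117 ff30.0
z0.003 t31.8 [0.459  0.1001 0.0818] F [ 0.7 -0.  -2.7] w0.0116 ff30.0
z0.006 t32.0 [0.4592 0.1002 0.0851] F [ 0.   0.1 -2.2] w0.0116 ff30.0
z0.012 t32.3 [0.4593 0.1004 0.0914] F [-0.1  0.3 -3.1] w0.0116 ff30.0
z0.060 t33.4 [0.4591 0.1001 0.1389] F [-0.3 -0.1 -2.1] w0.0118 ff30.0
[True, True, True, True]
blue 92 [-0.00132599 -0.00441505] -1.1344680170222026
rim 13.525 [-2.37975488e-03 -2.38590007e-03 -8.32667268e-17]
prehang t35.9 [ 5.172e-01 -2.000e-04  1.311e-01] F [-0.8  1.  -2.7] w0.0118 ff30.0
blue 42 [ 5.17661646e-03 -1.66824488e-05] 0.1033278977386939
rim 16.85 [-2.72267787e-02 -1.97898609e-03  8.32667268e-17]
[[-0.26, 0.24, -0.55, -1.97, -0.34, 0.65], [-0.34, 0.39, -0.59, -2.24, -0.48, 1.01]]
```

There is no droop: the full weight comes on within the first 3 mm of lift, and the rim is within about 3 mm of expected. The entry gap allows ±8 mm, so I'm threading the bail over the hook with force checks.

```bash
cat > p4.py <<'E'
from h import *
im0=get_image("top")
for w in((-45,-14),(-25,-14),(-3,-36),(-.5,-50)):
    servo_line(pail_tcp(*w)[0],feed=.08);s=st(str(w))
    if np.linalg.norm(s["wrist_force"]-[0,0,-2.7])>6:print("STOP");break
else:
    for z in np.arange(-52,-68,-1.5):
        servo_line(pail_tcp(-.5,z)[0],feed=.04);s=st("%.1f"%z)
        if s["wrist_force"][2]>0.2:break
a=get_image("scene");b=get_image("top");np.save("a4.npy",a)
# red hook fit and blue/white look, scene and top
p,c,n=fit_hook({"scene":a,"top":b},[.665,.018,.2515,RY,0.],fixz=True);print(np.round(p,3),c,n)
E
python3 p4.py
```

```text
(-45, -14) t36.7 [0.562  0.0052 0.1311] F [ 0.8  0.2 -3.2] w0.0117 ff30.0
(-25, -14) t37.1 [0.5823 0.0076 0.1315] F [-1.1 -0.4 -2.6] w0.0116 ff30.0
(-3, -36) t37.6 [0.6035 0.0101 0.1092] F [ 0.5  0.3 -2.4] w0.0114 ff30.0
(-0.5, -50) t38.0 [0.606  0.0104 0.0955] F [ 0.3  0.5 -3.7] w0.0115 ff30.0
-52.0 t38.2 [0.6067 0.0107 0.0942] F [ 0.5 -0.2 -2.7] w0.0119 ff30.0
-53.5 t38.5 [0.6065 0.0106 0.0921] F [ 0.1  0.2 -3.5] w0.0118 ff30.0
-55.0 t38.7 [0.6064 0.0106 0.0903] F [-0.5  0.2 -2.7] w0.0114 ff30.0
-56.5 t39.0 [0.6064 0.0106 0.0888] F [-0.2 -0.2 -3.1] w0.0119 ff30.0
-58.0 t39.2 [0.6064 0.0106 0.0874] F [ 0.3  0.3 -2.5] w0.0114 ff30.0
-59.5 t39.5 [0.6064 0.0106 0.0859] F [ 0.8 -0.4 -2.3] w0.0116 ff30.0
-61.0 t39.7 [0.6064 0.0106 0.0844] F [ 0.   0.3 -3. ] w0.0113 ff30.0
-62.5 t40.0 [0.6064 0.0106 0.0829] F [-0.8  0.3 -1.4] w0.0118 ff30.0
-64.0 t40.2 [0.6064 0.0105 0.0814] F [ 0.2  0.1 -2.1] w0.0117 ff30.0
-65.5 t40.5 [0.6065 0.0106 0.0799] F [-0.5  0.6 -2.9] w0.0115 ff30.0
-67.0 t40.7 [0.6065 0.0105 0.0784] F [-0.1  0.8 -2.7] w0.0118 ff30.0
[ 6.7900000e-01  3.1000000e-02 -4.0848954e+04  5.6700000e-01
 -2.6300000e-01] 3.3490744793685354 {'scene': 162, 'top': 87}
```

There is no contact where I expected it (-61.5), so I'll check where the hook is now against its expected projection, and the torque.

```bash
cat > chk.py <<'E'
from h import *
a=get_image("scene");b=get_image("top")
o=np.array([.665,.018,.2515]);H=o+HP@hookR(RY,0).T
for n,im in(("scene",a),("top",b)):
    q=np.array([proj(n,x) for x in H]);print(n,"model",np.round(q[[0,22,48,49,78,79,104,-1]]).astype(int).tolist())
    lo,hi=q.min(0)-12,q.max(0)+12;m=redmask(im,(int(lo[0]),int(lo[1]),int(hi[0]-lo[0]),int(hi[1]-lo[1])))
    for v in range(int(lo[1]),int(hi[1]),2):
        u=np.nonzero(m[v])[0]; mu=q[np.abs(q[:,1]-v)<1.2,0]
        if len(u) or len(mu):
            runs=np.split(u,np.nonzero(np.diff(u)>1)[0]+1) if len(u) else []
            print(v,"red",[(int(r[0]),int(r[-1])) for r in runs],"model",np.unique(np.round(mu)).astype(int).tolist())
st()
E
python3 chk.py
```

```text
scene model [[304, 185], [312, 183], [319, 195], [304, 185], [316, 217], [303, 208], [309, 219], [316, 217]]
181 red [(311, 322)] model [307, 308, 309, 310, 311]
183 red [(309, 313), (321, 324)] model [305, 306, 307, 308, 309, 310, 311, 312, 313, 314, 315]
185 red [(307, 310), (323, 324)] model [304, 305, 315, 316, 317]
187 red [(306, 308), (323, 325)] model [305, 317, 318, 319]
189 red [(306, 307)] model [306, 319]
191 red [] model [306, 307, 319, 320]
193 red [] model [307, 319, 320]
195 red [(313, 314)] model [308, 319]
197 red [(314, 317)] model [309]
199 red [(316, 319)] model [309, 310]
201 red [(319, 321)] model [310]
203 red [(321, 324)] model [311]
205 red [(324, 326)] model [312]
207 red [(326, 329)] model [303, 312, 313]
209 red [(329, 330)] model [302, 303, 313, 314]
211 red [] model [302, 314]
213 red [(315, 316), (330, 330)] model [302, 303, 314, 315]
215 red [(316, 317), (328, 330)] model [303, 304, 305, 315]
217 red [(317, 318), (322, 329)] model [305, 306, 307, 308, 316]
219 red [(320, 326)] model [308, 309, 310, 311, 312, 313, 314, 315, 316]
top model [[281, 175], [280, 165], [279, 160], [281, 175], [279, 169], [281, 182], [280, 178], [279, 169]]
158 red [] model [279, 280]
160 red [] model [279, 280]
162 red [(267, 275)] model [280]
164 red [(267, 278)] model [280]
166 red [(276, 280)] model [280]
168 red [(278, 282)] model [279, 280, 281]
170 red [(277, 284)] model [279, 280, 281]
172 red [(278, 285)] model [279, 280, 281]
174 red [(285, 285)] model [280, 281]
176 red [] model [280, 281]
178 red [] model [280]
180 red [] model [280, 281]
182 red [] model [280, 281]
184 red [] model [281]
 t40.9 [0.6065 0.0106 0.0786] F [ 0.2  0.3 -3. ] w0.0114 ff30.0
```

The lower curl has been pushed forward (scene bottom at (323,219) against the expected (311,219)), so the bail went in front of the tip instead of over it. I'll back out along the same path and measure the actual bail by differencing against the earlier clean scene.

```bash
cat > p5.py <<'E'
from h import *
for w in((-.5,-50),(-3,-36),(-25,-14),(-80,-14)):
    servo_line(pail_tcp(*w)[0],feed=.15)
st("back");dwell(.3)
a=get_image("scene");b=get_image("top");np.save("a5.npy",a);np.save("b5.npy",b)
E
python3 p5.py
cat > m5.py <<'E'
from h import *
a,b=np.load("a5.npy"),np.load("b5.npy")
po=np.array([*MID[:2],.0925])-RX*.08;Rp=R.from_euler("Z",RY).as_matrix()
w=lambda p:po+Rp@np.array(p)
for n,im,ref in(("scene",a,np.load("a2.npy")),("top",b,np.load("b2.npy"))):
    for k,p in(("bail",[0,0,.145]),("rimL",[0,.042,.07]),("rimR",[0,-.042,.07]),("rimF",[.042,0,.07]),("rimB",[-.042,0,.07]),("foot",[0,0,0]),("gripend",[-.098,0,.064])):print(n,k,np.round(proj(n,w(p)),1))
    d=np.abs(im.astype(int)-ref.astype(int)).max(2)>35
    u0,v0=np.round(proj(n,w([0,0,.12]))).astype(int)
    for v in range(v0-22,v0+22,2):
        u=np.nonzero(d[v,u0-32:u0+36])[0]+u0-32
        r=np.split(u,np.nonzero(np.diff(u)>1)[0]+1) if len(u) else []
        print(v,[(int(x[0]),int(x[-1])) for x in r])
    s=im.astype(int);m=(s[...,2]>1.7*s[...,0])&(s[...,2]>60);u1,v1=np.round(proj(n,w([-.07,0,.05]))).astype(int)
    v,u=np.nonzero(m[v1-20:v1+20,u1-20:u1+20]);print("blue",len(u),[(int(u.min()+u1-20),int(u.max()+u1-20),int(v.min()+v1-20),int(v.max()+v1-20))] if len(u) else 0)
E
python3 m5.py
```

```text
back t42.3 [5.284e-01 2.000e-04 1.316e-01] F [ 0.8  0.5 -1.6] w0.0117 ff30.0
scene bail [282.  192.4]
scene rimL [289.7 199.8]
scene rimR [273.7 221.4]
scene rimF [295.6 216.9]
scene rimB [268.5 204. ]
scene foot [281.7 225.4]
scene gripend [251.2 197.1]
177 [(250, 254), (256, 258), (267, 273), (275, 302), (305, 315)]
179 [(250, 253), (258, 265), (267, 273), (275, 308), (311, 317)]
181 [(259, 260), (266, 266), (268, 273), (275, 307), (314, 317)]
183 [(252, 254), (256, 258), (267, 273), (276, 287), (291, 305), (312, 317)]
185 [(250, 254), (256, 258), (267, 271), (277, 281), (283, 305), (314, 317)]
187 [(250, 256), (259, 274), (279, 294), (302, 305)]
189 [(250, 257), (265, 274), (276, 278), (281, 290), (301, 306), (317, 317)]
191 [(250, 257), (265, 271), (274, 280), (282, 293), (301, 306), (315, 317)]
193 [(250, 258), (267, 268), (272, 274), (277, 281), (284, 294), (301, 305), (314, 317)]
195 [(252, 258), (267, 267), (270, 273), (277, 296), (300, 303), (313, 317)]
197 [(250, 259), (269, 271), (277, 296), (299, 302), (312, 317)]
199 [(250, 261), (268, 271), (278, 297), (313, 317)]
201 [
[... 1156 characters left out ...]
, 290), (293, 296), (298, 298)]
207 [(269, 271), (273, 284), (288, 288), (290, 300)]
209 [(269, 270), (272, 282), (290, 290), (292, 300)]
211 [(268, 270), (272, 284), (292, 292), (294, 301)]
213 [(251, 255), (259, 259), (261, 261), (268, 270), (272, 285), (288, 289), (292, 301)]
215 [(251, 262), (268, 273), (275, 284), (286, 287), (291, 298), (300, 301)]
217 [(270, 271), (275, 297), (299, 301)]
219 [(273, 288), (290, 290), (294, 296), (299, 301)]
221 [(264, 265), (267, 273), (275, 276), (291, 293), (298, 299)]
223 [(260, 261), (264, 264), (266, 268), (270, 275), (281, 286), (297, 298)]
225 [(261, 262), (266, 266), (268, 270), (272, 276), (283, 287), (296, 297)]
blue 44 [(284, 288, 224, 238)]
```

```bash
python3 chk.py
```

```text
scene model [[304, 185], [312, 183], [319, 195], [304, 185], [316, 217], [303, 208], [309, 219], [316, 217]]
179 red [(314, 314)] model []
181 red [(307, 319)] model [307, 308, 309, 310, 311]
183 red [(305, 311), (317, 322)] model [305, 306, 307, 308, 309, 310, 311, 312, 313, 314, 315]
185 red [(305, 307), (321, 323)] model [304, 305, 315, 316, 317]
187 red [(305, 307), (322, 323)] model [305, 317, 318, 319]
189 red [(322, 323)] model [306, 319]
191 red [] model [306, 307, 319, 320]
193 red [] model [307, 319, 320]
195 red [] model [308, 319]
197 red [(312, 313)] model [309]
199 red [(313, 314)] model [309, 310]
201 red [(314, 315)] model [310]
203 red [(315, 316)] model [311]
205 red [(317, 317)] model [312]
207 red [(304, 305), (318, 319)] model [303, 312, 313]
209 red [(304, 305), (319, 320)] model [302, 303, 313, 314]
211 red [(304, 306), (317, 320)] model [302, 314]
213 red [(307, 318)] model [302, 303, 314, 315]
215 red [] model [303, 304, 305, 315]
217 red [] model [305, 306, 307, 308, 316]
219 red [] model [308, 309, 310, 311, 312, 313, 314, 315, 316]
top model [[281, 175], [280, 165], [279, 160], [281, 175], [279, 169], [281, 182], [280, 178], [279, 169]]
158 red [] model [279, 280]
160 red [(273, 274)] model [279, 280]
162 red [(272, 276)] model [280]
164 red [(274, 278)] model [280]
166 red [(276, 280)] model [280]
168 red [(278, 281)] model [279, 280, 281]
170 red [(279, 282)] model [279, 280, 281]
172 red [(268, 271), (281, 283)] model [279, 280, 281]
174 red [(271, 284)] model [280, 281]
176 red [(269, 271), (279, 280), (282, 283)] model [280, 281]
178 red [(270, 272)] model [280]
180 red [(271, 273)] model [280, 281]
182 red [(272, 275)] model [280, 281]
184 red [(274, 279)] model [281]
186 red [(277, 277)] model []
 t42.8 [0.5278 0.0008 0.1316] F [-0.4 -0.2 -2.5] w0.0115 ff30.0
```

The hook is back on the rail but now yawed about 30°. I'll fit the hook and pail poses numerically, using an edge-distance fit with pitch about the grip.

```bash
cat > m6.py <<'E'
from h import *
import sys
a,b=get_image("scene"),get_image("top");np.save("a6.npy",a);np.save("b6.npy",b)
s=observe();q=s["orientation"];Rt=R.from_quat([*q[1:],q[0]]).as_matrix();print("tool err",np.round(Rt-toolR(RY,LP),3).ravel().tolist())
g=s["position"]-.019*Rt[:,2]
for yw in(.3,.6):
    p,c,n=fit_hook({"scene":a,"top":b},[.665,.025,.2515,yw,0.],fixz=True);print("hook",np.round(p[[0,1,3,4]],3),c,n)
t=np.linspace(0,2*np.pi,90)
rim=np.c_[.042*np.cos(t),.042*np.sin(t),0*t+.07];rin=np.c_[.039*np.cos(t),.039*np.sin(t),0*t+.07]
DT={n:cv2.distanceTransform(255-cv2.Canny(cv2.GaussianBlur(cv2.cvtColor(cv2.resize(im,None,fx=3,fy=3,interpolation=cv2.INTER_CUBIC),cv2.COLOR_RGB2GRAY),(5,5),0),40,90),cv2.DIST_L2,5)/3 for n,im in(("scene",a),("top",b))}
def cost(pts,n,pose):
    dx,dy,dz,pit=pose;Rp=R.from_euler("ZY",[RY,pit]).as_matrix()
    P=g+(pts-[-GX+dx,dy,.05+dz])@Rp.T
    uv=np.array([proj(n,x) for x in P]);i=np.round((uv+.5)*3-.5).astype(int)
    return np.minimum(DT[n][np.clip(i[:,1],0,1259),np.clip(i[:,0],0,1679)],3).mean()
res=[]
for pit in np.radians(np.arange(-24,41,3)):
    best=min((sum(cost(rim,n,(dx,dy,0,pit)) for n in DT),cost(rim,"scene",(dx,dy,0,pit)),cost(rim,"top",(dx,dy,0,pit)),dx,dy) for dx in(-.006,-.003,0,.003,.006) for dy in(-.004,0,.004))
    print("pitch %.0f"%np.degrees(pit),np.round(best,3))
E
python3 m6.py
```

```text
tool err [0.0, -0.0, 0.0, -0.0, -0.0, 0.0, -0.0, 0.0, 0.0]
hook [ 0.664  0.033  0.89  -0.118] 3.405144004200259 {'scene': 162, 'top': 144}
hook [ 0.664  0.033  0.889 -0.118] 3.405144028627151 {'scene': 162, 'top': 144}
pitch -24 [2.515 2.096 0.419 0.006 0.004]
pitch -21 [2.714 2.199 0.515 0.006 0.004]
pitch -18 [ 2.997  2.069  0.928  0.006 -0.004]
pitch -15 [ 3.248  2.169  1.079  0.006 -0.004]
pitch -12 [3.407 2.332 1.075 0.006 0.   ]
pitch -9 [3.5   2.374 1.126 0.006 0.   ]
pitch -6 [3.525 2.443 1.083 0.006 0.   ]
pitch -3 [3.564 2.493 1.071 0.006 0.   ]
pitch 0 [3.594 2.546 1.049 0.006 0.   ]
pitch 3 [3.602 2.544 1.058 0.006 0.   ]
pitch 6 [3.617 2.53  1.087 0.006 0.   ]
pitch 9 [3.528 2.468 1.06  0.006 0.004]
pitch 12 [3.45  2.451 0.998 0.006 0.004]
pitch 15 [3.34  2.5   0.84  0.006 0.004]
pitch 18 [3.25  2.55  0.7   0.006 0.004]
pitch 21 [3.129 2.615 0.514 0.006 0.004]
pitch 24 [3.02  2.644 0.375 0.006 0.004]
pitch 27 [3.043e+00 2.674e+00 3.700e-01 3.000e-03 4.000e-03]
pitch 30 [3.036 2.711 0.325 0.006 0.004]
pitch 33 [3.084e+00 2.738e+00 3.460e-01 3.000e-03 4.000e-03]
pitch 36 [ 3.188e+00  2.571e+00  6.170e-01 -3.000e-03  4.000e-03]
pitch 39 [ 3.28   2.455  0.825 -0.006  0.004]
```

```bash
sed -i 's/^a,b=get_image.*$/a,b=np.load("a6.npy"),np.load("b6.npy")/; s/np.arange(-24,41,3)/np.arange(-75,-17,3)/; s/,-.003,0,.003,.006)/,0,.006,.010)/; s/np.linspace(0,2\*np.pi,90)/np.linspace(0,2*np.pi,45)/' m6.py; sed -i '/^for yw/d' m6.py; cat >> m6.py <<'E'
sm=lambda im,n,P:None
for pit in(-36,-30,-24,30):
    Rp=R.from_euler("ZY",[RY,np.radians(pit)]).as_matrix()
    tip=g+Rp@(np.array([0,0,.145])-[-GX,0,.05]);ce=g+Rp@(np.array([0,0,.07])-[-GX,0,.05]);print(pit,"bail",np.round(tip,3),"rimc",np.round(ce,3),[np.round(proj(n,ce),1) for n in DT])
for n,im in(("scene",a),("top",b)):   # bright low-saturation pixels = pail
    h=cv2.cvtColor(im,cv2.COLOR_RGB2HSV).astype(int);u0,v0=np.round(proj(n,g+RX*.06+RZ*.03)).astype(int)
    m=((h[...,1]<50)&(h[...,2]>110)).astype(np.uint8);k=np.zeros_like(m);k[v0-40:v0+40,u0-40:u0+40]=1
    N,L,S,C=cv2.connectedComponentsWithStats(m*k);print(n,(u0,v0),[(S[i].tolist(),np.round(C[i]).tolist()) for i in range(1,N) if S[i][4]>60])
E
python3 m6.py
```

```text
File "m6.py", line 6
    p,c,n=fit_hook({"scene":a,"top":b},[.665,.025,.2515,yw,0.],fixz=True);print("hook",np.round(p[[0,1,3,4]],3),c,n)
IndentationError: unexpected indent
```

```bash
sed -i '/p,c,n=fit_hook/d;/^sm=/d' m6.py; python3 m6.py
```

```text
tool err [0.0, -0.0, 0.0, -0.0, -0.0, 0.0, -0.0, 0.0, 0.0]
pitch -75 [ 3.167  1.362  1.804 -0.006 -0.004]
pitch -72 [3.236 1.484 1.752 0.01  0.004]
pitch -69 [ 3.476  1.826  1.65   0.    -0.004]
pitch -66 [3.855 2.173 1.683 0.01  0.004]
pitch -63 [4.006e+00 2.217e+00 1.789e+00 1.000e-02 4.000e-03]
pitch -60 [ 3.932  2.457  1.475 -0.006  0.   ]
pitch -57 [ 3.66   2.472  1.188 -0.006 -0.004]
pitch -54 [ 3.304  2.342  0.963 -0.006  0.   ]
pitch -51 [ 3.103  2.057  1.046 -0.006 -0.004]
pitch -48 [3.044 2.097 0.946 0.    0.   ]
pitch -45 [ 3.012  2.026  0.986 -0.006  0.   ]
pitch -42 [ 2.765  1.878  0.887 -0.006 -0.004]
pitch -39 [ 2.376  1.887  0.489 -0.006  0.004]
pitch -36 [ 2.185  1.748  0.437 -0.006  0.004]
pitch -33 [2.359 1.872 0.487 0.    0.004]
pitch -30 [2.388 1.982 0.406 0.    0.004]
pitch -27 [2.579 2.01  0.569 0.006 0.   ]
pitch -24 [2.539 2.115 0.424 0.006 0.004]
pitch -21 [2.653 2.106 0.546 0.01  0.   ]
pitch -18 [2.715 2.194 0.521 0.01  0.   ]
-36 bail [ 0.516 -0.001  0.263] rimc [0.56  0.005 0.202] [array([273.4, 197.1]), array([284.2, 214.8])]
-30 bail [0.529 0.001 0.262] rimc [0.566 0.006 0.197] [array([275.4, 199.3]), array([284. , 212.8])]
-24 bail [0.541 0.002 0.259] rimc [0.571 0.006 0.191] [array([277.2, 201.6]), array([283.7, 211.2])]
30 bail [0.623 0.013 0.188] rimc [0.586 0.008 0.123] [array([281.8, 219.1]), array([282.9, 209.4])]
scene (np.int64(277), np.int64(206)) [([237, 168, 80, 76, 2158], [273.0, 210.0])]
top (np.int64(284), np.int64(212)) [([269, 198, 31, 18, 104], [281.0, 204.0]), ([273, 205, 26, 23, 217], [282.0, 217.0])]
```

```bash
cat > m7.py <<'E'
from h import *
a,b=np.load("a6.npy"),np.load("b6.npy");s=observe();g=s["position"]-.019*toolR(RY,LP)[:,2]
for n,im in(("scene",a),("top",b)):
    k=im.astype(int);m=(k[...,2]>1.7*k[...,0])&(k[...,2]>50);u1,v1=np.round(proj(n,g)).astype(int);v,u=np.nonzero(m[v1-25:v1+25,u1-25:u1+25])
    print(n,"blue",[(int(vv+v1-25),int(u[v==vv].min()+u1-25),int(u[v==vv].max()+u1-25)) for vv in np.unique(v)])
    for pit in(-33,0,15,30):
        Rp=R.from_euler("ZY",[RY,np.radians(pit)]).as_matrix()
        print("  ",pit,[np.round(proj(n,g+Rp@(np.array(p)-[-GX,0,.05]))).astype(int).tolist() for p in([-.041,0,.064],[-.041,0,.036],[-.098,0,.064],[-.098,0,.036])])
# rim edge fit with two-sided ring contrast in the scene view: bright rim vs pitch
t=np.linspace(0,2*np.pi,120)
for n,im in(("scene",a),("top",b)):
    V=cv2.GaussianBlur(im,(0,0),.7).min(2).astype(np.float32)
    out=[]
    for pit in range(-60,61,6):
        best=-99
        for dx in(-.006,0,.006):
          for dy in(-.003,0,.003):
            Rp=R.from_euler("ZY",[RY,np.radians(pit)]).as_matrix();val=[]
            for r in(.0405,.045):
                P=g+(np.c_[r*np.cos(t),r*np.sin(t),0*t+.07]-[-GX+dx,dy,.05])@Rp.T
                uv=np.array([proj(n,x) for x in P],np.float32);val.append(cv2.remap(V,uv[:,:1],uv[:,1:],1)[:,0])
            best=max(best,float(np.median(val[0]-val[1])))
        out.append((pit,round(best)))
    print(n,out)
print(np.round(s["ft_torque"],3))
E
python3 m7.py
```

```text
scene blue [(200, 260, 262), (201, 259, 263), (202, 258, 263), (203, 259, 263), (204, 259, 263), (205, 261, 264), (206, 262, 264), (207, 263, 265), (208, 264, 266)]
   -33 [[265, 200], [270, 208], [250, 200], [255, 207]]
   0 [[269, 206], [269, 212], [251, 197], [252, 203]]
   15 [[270, 208], [268, 213], [252, 196], [251, 201]]
   30 [[270, 210], [266, 213], [254, 196], [250, 200]]
top blue [(224, 286, 287), (225, 284, 287), (226, 284, 287), (227, 284, 287), (228, 286, 286), (231, 285, 285), (232, 285, 288), (233, 285, 288), (234, 285, 288), (235, 285, 288), (236, 285, 288), (237, 285, 288), (238, 285, 287)]
   -33 [[285, 226], [284, 222], [287, 244], [286, 239]]
   0 [[285, 222], [284, 223], [287, 243], [287, 243]]
   15 [[284, 222], [285, 225], [287, 241], [287, 244]]
   30 [[284, 222], [285, 228], [286, 239], [287, 244]]
scene [(-60, 1), (-54, 0), (-48, 0), (-42, 5), (-36, 8), (-30, 8), (-24, 6), (-18, 5), (-12, 5), (-6, 5), (0, 5), (6, 3), (12, 3), (18, 2), (24, 1), (30, 0), (36, 0), (42, 0), (48, 0), (54, 0), (60, 0)]
top [(-60, 2), (-54, 6), (-48, 6), (-42, 6), (-36, 18), (-30, 17), (-24, 14), (-18, 16), (-12, 14), (-6, 15), (0, 15), (6, 13), (12, 7), (18, 5), (24, 11), (30, 5), (36, 4), (42, 6), (48, 12), (54, 13), (60, 9)]
[-0.327  2.474 -0.046]
```

Three independent cues agree that the pail slipped to about 33° front-up in the grip during the big joint move: rim radius, rim position, and edge fits in both views. I'll straighten it by turning the tool to lean 22° in a straight-line move, clear of the hook, then re-measure both.

```bash
cat > m8.py <<'E'
from h import *
def ptcp(wx,wz,yaw,lean,c=MID):
    x=np.array([np.cos(yaw),np.sin(yaw),0]);po=np.array([*c[:2],.2515+wz/1000-.145])+x*wx/1000
    Rm=toolR(yaw,lean);return tcp(po-x*GX+RZ*.05,Rm),quat(Rm)
def scan(a,b,g,yaw,rng,show=True):
    t=np.linspace(0,2*np.pi,60);out=[]
    DT={n:cv2.distanceTransform(255-cv2.Canny(cv2.GaussianBlur(cv2.cvtColor(cv2.resize(im,None,fx=3,fy=3,interpolation=cv2.INTER_CUBIC),cv2.COLOR_RGB2GRAY),(5,5),0),40,90),cv2.DIST_L2,5)/3 for n,im in(("scene",a),("top",b))}
    for pit in rng:
        Rp=R.from_euler("ZY",[yaw,np.radians(pit)]).as_matrix();best=(99,)
        for dx in(-.006,-.003,0,.003,.006):
            for dy in(-.003,0,.003):
                c={}
                for n in DT:
                    P=g+(np.c_[.042*np.cos(t),.042*np.sin(t),0*t+.07]-[-GX+dx,dy,.05])@Rp.T
                    i=np.round((np.array([proj(n,x) for x in P])+.5)*3-.5).astype(int)
                    c[n]=np.minimum(DT[n][i[:,1],i[:,0]],3).mean()
                best=min(best,(sum(c.values()),c["scene"],c["top"],dx,dy))
        out.append((pit,*np.round(best,3)))
    for o in out:print(*map(float,o))
E
cat > p6.py <<'E'
from m8 import *
L=np.radians(22)
print([ik(*ptcp(w,z,y,L)) is not None for y in(RY,.35,.58) for w,z in((-120,-14),(-25,-14),(0,-58))])
pos,q=ptcp(-120,-14,RY,L)
try: servo_line(pos,feed=.04,frame=q)
except Exception as e:
    print(repr(e)); movep(pos,q)
s=st("moved");g=s["position"]-.019*toolR(RY,L)[:,2]
a=get_image("scene");b=get_image("top");np.save("a8.npy",a);np.save("b8.npy",b)
scan(a,b,g,RY,range(-24,25,4))
E
python3 p6.py; sed 's/^a=get_image.*/a=np.load("a8.npy");b=np.load("b8.npy")/' chk.py > chk2.py; python3 chk2.py | sed -n '/top model/,$p'
```

```text
[True, True, True, True, True, True, True, True, True]
Unreachable('the arm cannot follow that straight line within its joint ranges')
moved t45.3 [ 0.4792 -0.0059  0.1246] F [-0.2 -0.5 -2.6] w0.0118 ff29.9
-24.0 3.507 1.851 1.656 -0.006 -0.003
-20.0 3.528 1.9 1.628 -0.003 -0.003
-16.0 3.394 2.018 1.376 -0.006 -0.003
-12.0 3.147 1.956 1.191 -0.006 0.0
-8.0 2.77 1.753 1.017 -0.006 0.0
-4.0 2.695 1.774 0.921 -0.006 0.0
0.0 2.714 1.707 1.006 -0.006 -0.003
4.0 3.115 2.137 0.978 -0.006 -0.003
8.0 3.327 2.48 0.846 -0.006 0.0
12.0 3.403 2.494 0.909 -0.006 0.0
16.0 3.454 2.469 0.985 -0.006 0.0
20.0 3.596 2.485 1.111 -0.006 0.0
24.0 3.684 2.466 1.217 -0.006 0.003
top model [[281, 175], [280, 165], [279, 160], [281, 175], [279, 169], [281, 182], [280, 178], [279, 169]]
158 red [] model [279, 280]
160 red [(273, 274)] model [279, 280]
162 red [(272, 276)] model [280]
164 red [(272, 272), (274, 278)] model [280]
166 red [(276, 279)] model [280]
168 red [(278, 281)] model [279, 280, 281]
170 red [(279, 282)] model [279, 280, 281]
172 red [(271, 283)] model [279, 280, 281]
174 red [(272, 274), (277, 277), (279, 284)] model [280, 281]
176 red [(273, 276), (282, 283)] model [280, 281]
178 red [(275, 277)] model [280]
180 red [(276, 281)] model [280, 281]
182 red [(278, 281)] model [280, 281]
184 red [] model [281]
 t45.4 [ 0.4793 -0.0058  0.1247] F [-0.1 -0.6 -2.7] w0.0115 ff29.9
```

Confirmed: the pail's pitch is now about -3° with lean 22°, sitting roughly 6 mm ahead of nominal. I'll let the hook settle and fit both more finely.

```bash
cat > p7.py <<'E'
from m8 import *
dwell(.4);a=get_image("scene");b=get_image("top");np.save("a9.npy",a);np.save("b9.npy",b)
s=observe();L=np.radians(22);g=s["position"]-.019*toolR(RY,L)[:,2]
# pail: rim + foot edges, continuous grid
t=np.linspace(0,2*np.pi,50)
DT={n:cv2.distanceTransform(255-cv2.Canny(cv2.GaussianBlur(cv2.cvtColor(cv2.resize(im,None,fx=3,fy=3,interpolation=cv2.INTER_CUBIC),cv2.COLOR_RGB2GRAY),(5,5),0),40,90),cv2.DIST_L2,5)/3 for n,im in(("scene",a),("top",b))}
pts=np.c_[.042*np.cos(t),.042*np.sin(t),0*t+.07];res=[]
for pit in range(-10,7,2):
    Rp=R.from_euler("ZY",[RY,np.radians(pit)]).as_matrix()
    for dx in np.arange(-.016,.005,.002):
        for dy in(-.004,-.002,0,.002):
            c=[]
            for n in DT:
                P=g+(pts-[-GX+dx,dy,.05])@Rp.T;i=np.round((np.array([proj(n,x) for x in P])+.5)*3-.5).astype(int);c.append(np.minimum(DT[n][i[:,1],i[:,0]],3).mean())
            bt=g+Rp@(np.array([0,0,.145])-[-GX+dx,dy,.05]);res.append((sum(c),*c,pit,dx,dy,*((bt-MID)@np.c_[RX,RYv,RZ])))
res.sort();[print(np.round(r,4).tolist()) for r in res[:6]]
# hook with roll
M={}
for n,im in(("scene",a),("top",b)):
    q=np.array([proj(n,np.array([.665,.02,.2515])+hookR(.5,0)@p) for p in HP]);lo=np.floor(q.min(0)-12).astype(int);hi=np.ceil(q.max(0)+12).astype(int)
    v,u=np.nonzero(redmask(im,(*lo,*(hi-lo))));M[n]=np.c_[u,v].astype(float)
def f(p):
    Rm=R.from_euler("ZYX",p[2:5]).as_matrix();P=np.array([p[0],p[1],.317])+(HP-[0,0,.0655])@Rm.T;out=[]
    for n,m in M.items():
        q=np.array([proj(n,x) for x in P]);d1=cKDTree(q).query(m)[0];d2=cKDTree(m).query(q)[0]
        out+=[d1/np.sqrt(len(d1)),np.minimum(d2,4)/np.sqrt(len(d2))]
    return np.hstack(out)
for y0 in(.2,.6):
  for p0 in(0,.2):
    r=least_squares(f,[.665,.018,y0,p0,0],diff_step=1e-2,x_scale=[.005,.005,.2,.1,.1],max_nfev=60)
    Rm=R.from_euler("ZYX",r.x[2:5]).as_matrix();seat=np.array([r.x[0],r.x[1],.317]);w=lambda p:np.round((seat+Rm@(np.array(p)-[0,0,.0655])-MID)@np.c_[RX,RYv,RZ],4)
    print("hook",np.round(r.x,3),round(np.sqrt(2*r.cost),2),"tip",w([-.02,0,-.038]),"low",w([0,0,-.0655]),"limb38",w([.0152,0,-.038]))
E
python3 p7.py
```

```text
[1.7274, 1.1129, 0.6145, -4.0, -0.016, -0.004, -0.1109, 0.004, -0.0665]
[1.7299, 1.1728, 0.5572, -6.0, -0.016, -0.002, -0.1145, 0.002, -0.0637]
[1.7647, 1.1395, 0.6251, -6.0, -0.016, -0.004, -0.1145, 0.004, -0.0637]
[1.8554, 1.1715, 0.6838, -4.0, -0.014, -0.004, -0.1129, 0.004, -0.0666]
[1.858, 1.3248, 0.5331, -4.0, -0.014, -0.002, -0.1129, 0.002, -0.0666]
[1.8872, 1.366, 0.5212, -6.0, -0.016, 0.0, -0.1145, -0.0, -0.0637]
hook [ 0.663  0.025  0.708 -0.069  0.002] 1.89 tip [-0.0118  0.0004 -0.0976] low [ 0.0064  0.0125 -0.1237] limb38 [ 0.0175  0.0197 -0.0952]
hook [ 0.663  0.025  0.707 -0.069  0.002] 1.89 tip [-0.0118  0.0004 -0.0976] low [ 0.0064  0.0125 -0.1237] limb38 [ 0.0175  0.0197 -0.0952]
hook [ 0.663  0.025  0.705 -0.068  0.002] 1.89 tip [-0.0118  0.0005 -0.0976] low [ 0.0064  0.0125 -0.1237] limb38 [ 0.0176  0.0197 -0.0952]
hook [ 0.663  0.025  0.707 -0.069  0.002] 1.89 tip [-0.0118  0.0004 -0.0976] low [ 0.0064  0.0125 -0.1237] limb38 [ 0.0175  0.0197 -0.0952]
```

```bash
cat > p8.py <<'E'
from m8 import *
t=np.linspace(0,2*np.pi,72);rim=np.c_[.042*np.cos(t),.042*np.sin(t),0*t+.07]
def pailfit(a,b,g,yaw,x0):
    DT={n:cv2.distanceTransform(255-cv2.Canny(cv2.GaussianBlur(cv2.cvtColor(cv2.resize(im,None,fx=3,fy=3,interpolation=cv2.INTER_CUBIC),cv2.COLOR_RGB2GRAY),(5,5),0),40,90),cv2.DIST_L2,5)/3 for n,im in(("scene",a),("top",b))}
    def co(p):
        Rp=R.from_euler("ZY",[yaw,p[0]]).as_matrix();c=[]
        for n in DT:
            P=g+(rim-[-GX+p[1],p[2],.05+p[3]])@Rp.T;uv=(np.array([proj(n,x) for x in P])+.5)*3-.5
            c.append(np.minimum(cv2.remap(DT[n],uv[:,:1].astype(np.float32),uv[:,1:].astype(np.float32),1),3).mean())
        return sum(c)
    from scipy.optimize import differential_evolution as DE
    r=DE(co,[(-.3,.2),(-.03,.01),(-.008,.008),(-.012,.012)],x0=x0,seed=1,maxiter=25,popsize=8,tol=1e-3)
    Rz=R.from_euler("Z",yaw).as_matrix();v=R.from_euler("Y",r.x[0]).as_matrix()@(np.array([0,0,.145])-[-GX+r.x[1],r.x[2],.05+r.x[3]])
    print("fit",np.round(r.x,4),round(r.fun,3),"bail rel grasp (pail yaw frame)",np.round(v,4));return v
if __name__=="__main__":
    L=np.radians(22);s=observe();g=s["position"]-.019*toolR(RY,L)[:,2]
    v=pailfit(np.load("a9.npy"),np.load("b9.npy"),g,RY,[-.08,-.012,-.003,0]);np.save("v.npy",v)
    Q=.5;Rz=R.from_euler("Z",Q).as_matrix();Rm=toolR(Q,L);HY=.7;XH=np.array([np.cos(HY),np.sin(HY),0])
    P=lambda r:MID+np.c_[RX,RYv,RZ]@np.array(r)
    gap=P([.0029,.010,-.0965]);pre=gap-XH*.085;pre[2]=.31-.070
    pos=tcp(pre-Rz@v,Rm);print(pos,ik(pos,quat(Rm)) is not None)
    movep(pos,quat(Rm));s=st("pre");g=s["position"]-.019*Rm[:,2]
    a=get_image("scene");b=get_image("top");np.save("a10.npy",a);np.save("b10.npy",b)
    v2=pailfit(a,b,g,Q,[-.08,-.012,-.003,0]);np.save("v2.npy",v2)
    print([ik(tcp(w-Rz@v2,Rm),quat(Rm)) is not None for w in(gap-XH*.025+RZ*.0265,gap,P([.0064,.0125,-.119]))])
E
python3 p8.py
```

```text
fit [-0.1569 -0.0218 -0.0022  0.0021] 1.433 bail rel grasp (pail yaw frame) [0.0801 0.0022 0.1068]
[ 0.53859705 -0.06344674  0.11560575] True
pre t47.1 [ 0.5381 -0.0635  0.1153] F [ 0.3  1.3 -2. ] w0.0117 ff29.9
fit [-0.1966 -0.0231 -0.0018  0.0076] 1.692 bail rel grasp (pail yaw frame) [0.0782 0.0018 0.1047]
[True, True, True]
```

The two fits agree on the bail position, about (0.079, 0.002, 0.105) from the grasp point. Inserting along the hook's own plane, with force checks.

```bash
cat > p9.py <<'E'
from m8 import *
v=(np.load("v.npy")+np.load("v2.npy"))/2;Q=.5;L=np.radians(22);Rz=R.from_euler("Z",Q).as_matrix();Rm=toolR(Q,L);HY=.7;XH=np.array([np.cos(HY),np.sin(HY),0])
P=lambda r:MID+np.c_[RX,RYv,RZ]@np.array(r);T=lambda w:tcp(w-Rz@v,Rm)
gap=P([.0029,.010,-.0965]);low=P([.0064,.0125,-.110])
for w in(gap-XH*.028+RZ*.0265,gap,low):
    servo_line(T(w),feed=.09);st(str(np.round((w-MID)[2],3)))
hit=0
for z in np.arange(-.113,-.131,-.002):
    servo_line(T(np.array([*low[:2],.31+z])),feed=.04);f=np.mean([(dwell(.02),observe()["wrist_force"])[1][2] for _ in range(4)]);print(round(z,4),round(f,2))
    if f>-.8:break
E
python3 p9.py; python3 chk.py
```

```text
-0.07 t48.0 [ 0.5825 -0.0261  0.1164] F [ 0.  -0.4 -1.2] w0.0114 ff29.9
-0.096 t48.5 [ 0.6043 -0.0078  0.0894] F [-0.2  0.4 -1.8] w0.0115 ff29.9
-0.11 t48.8 [ 0.607  -0.0052  0.0759] F [-0.1  0.6 -3.2] w0.0115 ff29.9
-0.113 -1.84
-0.115 -2.42
-0.117 -2.34
-0.119 -2.3
-0.121 -2.29
-0.123 -2.0
-0.125 0.36
scene model [[304, 185], [312, 183], [319, 195], [304, 185], [316, 217], [303, 208], [309, 219], [316, 217]]
181 red [(310, 319)] model [307, 308, 309, 310, 311]
183 red [(308, 314), (316, 322)] model [305, 306, 307, 308, 309, 310, 311, 312, 313, 314, 315]
185 red [(306, 309), (322, 323)] model [304, 305, 315, 316, 317]
187 red [(305, 307), (322, 324)] model [305, 317, 318, 319]
189 red [(306, 306), (322, 323)] model [306, 319]
191 red [] model [306, 307, 319, 320]
193 red [] model [307, 319, 320]
195 red [] model [308, 319]
197 red [(312, 312)] model [309]
199 red [(312, 313)] model [309, 310]
201 red [(314, 314)] model [310]
203 red [(315, 316)] model [311]
205 red [(316, 317)] model [312]
207 red [(317, 318)] model [303, 312, 313]
209 red [(305, 305), (318, 320)] model [302, 303, 3
[... 317 characters left out ...]
[[281, 175], [280, 165], [279, 160], [281, 175], [279, 169], [281, 182], [280, 178], [279, 169]]
158 red [] model [279, 280]
160 red [(273, 274)] model [279, 280]
162 red [(272, 277)] model [280]
164 red [(274, 278)] model [280]
166 red [(277, 280)] model [280]
168 red [(278, 281)] model [279, 280, 281]
170 red [(277, 277), (280, 283)] model [279, 280, 281]
172 red [(273, 273), (275, 284)] model [279, 280, 281]
174 red [(273, 276), (279, 280), (282, 284)] model [280, 281]
176 red [(275, 276)] model [280, 281]
178 red [] model [280]
180 red [(278, 283)] model [280, 281]
182 red [(280, 283)] model [280, 281]
184 red [] model [281]
 t51.1 [ 0.6081 -0.0051  0.0622] F [0.2 0.4 0.9] w0.0117 ff29.9
```

The weight transferred at the expected height with the hook undisturbed, and the bail wire covers the curl's bottom (gap in the red at scene (310–315,217)). Releasing and backing off.

```bash
cat > p10.py <<'E'
from m8 import *
Q=.5;L=np.radians(22);Rm=toolR(Q,L);XQ=np.array([np.cos(Q),np.sin(Q),0])
p=observe()["position"];servo_line(p-RZ*.002,feed=.03);st("press")
gripper_to(.06);st("open");p=observe()["position"]
for d in(-XQ*.06+RZ*.01,-Rm[:,2]*.07):
    try:servo_line(p+d,feed=.12);break
    except Exception as e:print(repr(e))
st("away");p=observe()["position"]
try:servo_line(p+np.array([-.1,0,.1]),feed=.25)
except Exception as e:
    print(repr(e));movej([0,.2,.0,0,-1.19,-.26])
st("clear")
for i in range(2):
    dwell(.5);a=get_image("scene");b=get_image("top");np.save(f"af{i}.npy",a);np.save(f"bf{i}.npy",b)
d=np.abs(np.load("af0.npy").astype(int)-np.load("af1.npy"))[150:290,250:350].max();print("motion",d)
C=b[180:230,255:310]
s=b.astype(int);m=(s[...,2]>1.7*s[...,0])&(s[...,2]>60);m[:195]=0;m[260:]=0;m[:,:230]=0;m[:,330:]=0
v,u=np.nonzero(m);W=np.array([onz("top",q,.109)[:2] for q in np.c_[u,v].astype(float)]);print("blue",len(W),W.mean(0),W.min(0),W.max(0))
st()
E
python3 p10.py; python3 chk.py
```

```text
press t51.4 [ 0.6094 -0.005   0.0613] F [-0.3  0.5  4.1] w0.0119 ff29.9
open t52.4 [ 0.6081 -0.005   0.0602] F [-0.4  0.9 -0.5] w0.0599 ff0.0
away t53.1 [ 0.556  -0.0339  0.0708] F [-0.5  0.2  0.4] w0.0600 ff0.0
clear t53.8 [ 0.4566 -0.0336  0.1706] F [-1.  -0.2 -0.2] w0.0601 ff0.0
motion 101
blue 67 [ 0.61001945 -0.00228155] [ 0.58651602 -0.01835621] [0.63051698 0.01455219]
 t55.0 [ 0.456  -0.0339  0.1708] F [-0.1  0.2 -0.9] w0.0603 ff0.0
scene model [[304, 185], [312, 183], [319, 195], [304, 185], [316, 217], [303, 208], [309, 219], [316, 217]]
181 red [(310, 320)] model [307, 308, 309, 310, 311]
183 red [(307, 314), (316, 323)] model [305, 306, 307, 308, 309, 310, 311, 312, 313, 314, 315]
185 red [(306, 309), (322, 324)] model [304, 305, 315, 316, 317]
187 red [(305, 307), (322, 324)] model [305, 317, 318, 319]
189 red [(306, 306), (322, 324)] model [306, 319]
191 red [] model [306, 307, 319, 320]
193 red [] model [307, 319, 320]
195 red [] model [308, 319]
197 red [(312, 313)] model [309]
199 red [(313, 315)] model [309, 310]
201 red [(315, 316)] model [310]
203 red [(316, 317)] 
[... 422 characters left out ...]
, 315, 316]
top model [[281, 175], [280, 165], [279, 160], [281, 175], [279, 169], [281, 182], [280, 178], [279, 169]]
158 red [] model [279, 280]
160 red [(272, 274)] model [279, 280]
162 red [(272, 277)] model [280]
164 red [(272, 273), (275, 279)] model [280]
166 red [(277, 280)] model [280]
168 red [(278, 281)] model [279, 280, 281]
170 red [(280, 283)] model [279, 280, 281]
172 red [(271, 284)] model [279, 280, 281]
174 red [(273, 275), (282, 284)] model [280, 281]
176 red [] model [280, 281]
178 red [(276, 278)] model [280]
180 red [(277, 282)] model [280, 281]
182 red [(281, 281)] model [280, 281]
184 red [] model [281]
 t55.1 [ 0.456  -0.0339  0.1707] F [-0.6 -0.3 -0.4] w0.0602 ff0.0
```

The blue grip at (0.610, -0.002) and z ≈ 0.109 puts the pail's centre at (0.672, 0.031), right under the hook's lower curl. It is still swinging slightly, so I'll let it settle, check that it's steady, and hand in.

```bash
python3 - <<'E'
from h import *
def bl(b):
    s=b.astype(int);m=(s[...,2]>1.7*s[...,0])&(s[...,2]>60);m[:195]=0;m[260:]=0;m[:,:230]=0;m[:,330:]=0;v,u=np.nonzero(m);return len(u),round(u.mean(),2),round(v.mean(),2)
for i in range(8):
    dwell(.7);print(bl(get_image("top")))
st()
hand_in()
E
```

```text
(72, np.float64(286.85), np.float64(202.64))
(76, np.float64(288.59), np.float64(203.86))
(72, np.float64(289.76), np.float64(204.12))
(75, np.float64(289.53), np.float64(204.33))
(74, np.float64(288.18), np.float64(203.55))
(76, np.float64(288.05), np.float64(203.12))
(75, np.float64(288.84), np.float64(203.04))
(74, np.float64(288.84), np.float64(203.31))
 t61.1 [ 0.456  -0.0339  0.1708] F [ 0.2 -0.1 -0.2] w0.0601 ff0.0
the job is handed in; nothing more can be done
```

I handed the job in at 61.1 s: the red hook is on the rail, and the pail was released on the scale and now hangs by its handle in the hook's lower curl, swaying very slightly. My first try at hanging it knocked the hook about 33° out of square on the rail, and it is still turned. I confirmed the hanging from camera measurements, not by looking at a picture, and did not re-check the spare hook or the other bench items at the end.

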